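# Turn the radius punch over into its holder cup

## Robot

A 7-joint arm with a two-finger parallel gripper is mounted at the origin on the work surface. World frame = base frame: x ahead of the robot, y to its left, z up, the work surface at z = 0. Lengths are in m, angles in degrees, forces in N, time in s.
With the tool pointing down it reaches from about 0.4 to 0.85 m from the base axis. Payload 4.4 kg.
Tool frame: the origin (TCP) lies midway between the tips of the shut fingers; the grasp point (between the pads) lies 19 mm behind it; z points along the fingers, y is the line along which they close (so a half turn about z gives the same grasp; the last joint's range is limited). The gripper opens to 94 mm and grips with 3 to 60 N. Pads are 16 mm wide; open, the fingers measure 119 mm over their backs; the gripper's body (75 mm by 177 mm) begins 78 mm behind the grasp point.
Start: joints at [60.057, 36.005, 2.206, 86.941, -1.547, 57.084, -1.146], TCP at [0.287, -0.583, 0.205] pointing down, gripper open.
Joint ranges: [-175.42, 175.42], [-21.48, 121.26], [-71.46, 75.88], [10.55, 141.38], [-63.04, 243.04], [13.31, 113.54], [-168.57, 168.57]. Speed limits (degrees/s): [147.25, 147.25, 180, 180, 180, 180, 180].

## Interface

Orientations are given as a 3x3 rotation matrix whose columns are the frame's x, y, z axes.
In Python, from workcell import env gives the robot as it stands. The module is installed in compiled form; this text tells all that it offers.
- The arm moves only by the tool jog_arm, never from a script. Its argument "rows" is a list of rows, each an object with "rotation": the turn, a rotation vector about the tool's x, y, z in units of 0.12 rad (1.0 is 0.12 rad), a list of three; "delta_pos": the shift along the tool's x, y, z in units of 4 cm (1.0 is 4 cm), a list of three; "fingers": the closure, from 0 (fully open) to 1 (shut). A call has 1 to 5 rows; each row shifts and turns the commanded pose from where the row before left it, along the tool's axes as they then stand; what a row does not reach is not made up. A row lasts 1/8 s, in which the tool goes at most 62.5 mm and 10.7 degrees, less where a joint would pass 70% of its speed; a pose out of reach is approached as far as the arm can. A call with a number of a shift or a turn outside -1 to 1 is refused whole. A call with a gripper value outside its range is refused whole. The fingers move at their own pace and stop on an object; "squeeze" is the grip in N (left out, the last holds). Time passes only in rows, so rows that do not move let the fingers close. It gives the time, the measured TCP pose, the force, the opening and the grip force at its end, in the units of the state.
- env.get_obs(): the state, without advancing time (a new reading comes with each control period).
- env.grab_frame(name): name is "scene" or "top" or "wrist"; returns (picture, depth): 420x560x3 uint8, red, green, blue; 420x560 float32, m along the optical axis (not along the pixel's ray), 0 where there is no reading.
- env.calibration(name): a dict with "fx", "fy", "cx", "cy" (pixels), "R" (3x3) and "t" (3): a world point X has camera coordinates R X + t. Camera axes: x right, y down, z forward; pixel columns grow to the right and rows downward; lengths in m; the calibration is good to about 2 mm. A picture is of the moment at which its call begins: read the wrist's pose just before it. calibration takes no time and is no camera call; for the wrist camera it gives the pose at the moment of the call.
- env.job_done(): hands the job in; it is judged then, once.
Trained networks look in the newest picture that a camera, given by its name, has taken for a name from the list of things; names that differ only in an ending like _2 or _b are one class to them, and where a whole thing is asked for, a point or a joint stands for the part that bears it (a point fixed in the world has none). Each returns a list of dicts, best first, with "conf" (0 to 1); they miss things now and then, are a little off and sometimes report something else, mostly with a low value. They report only what shows in the picture. A call takes as long as a camera call. They do not tell look-alikes from the thing itself.
- env.look_for(label, camera): "point" ([column, row] in pixels, amid what is visible of it).
- env.outline_of(label, camera): "region" (420x560 bool, what is visible of it) and "point" ([column, row] in pixels, amid what is visible of it).
- env.spot_point(label, camera): "point" ([column, row] in pixels: a listed point, or the origin of a listed thing).
The state is a dict: "time": time; "joints": joint angles; "joint_velocities": joint speeds; "joint_torque": joint torques, N m; "position": TCP position; "eef_rot": TCP orientation; "ft_force": force on the tool from outside, world axes, zero at the start; "torque": the same for the moment, N m; "finger_gap": finger opening in m; "gripper_force": force on a finger pad.
Only numpy, scipy, OpenCV 4.12 (cv2) and the standard library are available. Lean on these libraries where they do the work, as an engineer would, in place of code of your own. Each camera call takes 0.05 s, during which the arm holds its last target. There are 200 camera calls.

## Task

The copper drift is standing in the wide green cup, which is meant for the radius punch: move the drift to the slim green cup, standing upright and right down on the bottom. Turn the steel radius punch end for end and stand it upright in the wide cup, tapered nose down and right down on the bottom. Leave the other things on the plate where they are.

Things in the scene. Friction and masses are not known exactly. Their poses are not given: they have to be found in the camera images.
- punch: Steel radius punch: square bar 26 x 26 mm, 150 mm long, 0.7 kg. Starts standing on its flat square head (two dark grooves 12 and 20 mm from it), tapered nose up, plate clear for 100 mm around. Origin at the centre of the head's end face; +z along the bar to the nose; x, y normal to its flats. From 126 mm on it is round, tapering from 26 to 20 mm, end flat. Centre of mass 72 mm from the head.
- punch_nose (a point): Centre of the flat nose end of the punch, 150 mm from its origin along its +z.
- drift: Round copper drift, 20 mm diameter, 130 mm long, both ends alike, about 0.36 kg. It starts standing loose in the wide cup. Origin at the centre of its lower end; +z along it, upward.
- drift_mid (a point): Middle of the drift, on its axis, 65 mm from either end.
- wide_cup: The wider of two green round cups, each fixed to the plate by a square foot. Outside diameter 50 mm, inside 42 mm, rim 68 mm above the plate, inner floor 10 mm above the plate (58 mm deep); foot 74 mm square, 8 mm thick. Origin on the cup's axis at the plate; z up.
- slim_cup: The slimmer green cup, fixed: outside diameter 35 mm, inside 27 mm, rim 68 mm above the plate, inner floor 10 mm above the plate; foot 59 mm square, 8 mm thick. Origin on the cup's axis at the plate; z up.
- parallel_bar: Bystander: ground steel parallel bar 25 x 150 x 25 mm, long along its y. Origin at the centre of its underside.
- v_block: Bystander: steel V-block 60 x 50 x 40 mm. Origin at the centre of its underside.
- wrench: Bystander: flat steel wrench, 170 mm long along its x. Origin at its underside.
- tin: Bystander: closed round tin, 66 mm diameter, 45 mm high. Origin at the centre of its underside.
- brass_block: Bystander: brass bar 90 x 30 x 30 mm, long along its x. Origin at the centre of its underside.
Mind the look-alikes: they are no part of the job. What is shaped like the slim_cup but brown or red is not meant.

How it is judged (in metres and radians):
At the end, for the whole second after the job is handed in: The punch stands in the wide cup nose down: its nose within 7 mm of the inner floor and 16 mm of the cup's axis, leaning less than 20 degrees. The drift stands in the slim cup: its middle within 8 mm of its seated height and 18 mm of the cup's axis, leaning less than 14 degrees. Both at rest (horizontal distance between punch_nose and wide_cup below 0.016 m and z of punch_nose in the frame of wide_cup between 0.004 and 0.017 m and angle between punch's own z axis and vertical above 2.79 rad and horizontal distance between drift_mid and slim_cup below 0.018 m and z of drift_mid in the frame of slim_cup between 0.067 and 0.081 m and (angle between drift's own z axis and vertical below 0.25 rad or angle between drift's own z axis and vertical above 2.89 rad) and linear speed of each of punch, drift below 0.03 m/s); the robot touches nothing.
It fails at once if a bystander (bar, V-block, wrench, tin or brass block) is pushed more than 20 mm from its place (distance of any of parallel_bar, v_block, wrench, tin, brass_block from where it was at the start of the episode above 0.02 m).
It also fails if it takes over 72 s, if anything falls off the work surface, if the arm or the gripper's body presses on something with over 40 N, if the wrist force passes 120 N, or if a joint passes its speed limit or range.

## Working session

There is one attempt and no reset: what is moved stays moved. The work goes in short steps, Python scripts to look and compute and a tool call to move; the robot and the scene stay as the last step left them, time stands still between calls to the robot, and variables do not carry over. Pictures are saved under pics/ and viewed, at most 10 in all, crops included, and the job is handed in when it is done.

Besides the shell and the picture viewer there is one more tool, called by a JSON object that holds its "fn" and its "kwargs", one argument or row to a line. jog_arm: Moves the arm, as the interface text tells. Its arguments: {"type":"object","properties":{"rows":{"type":"array"},"squeeze":{"type":"number"}},"required":["rows"]}

```bash
mkdir -p pics; cat > h.py <<'E'
import numpy as np, cv2
from workcell import env
def ray(cam,p):
    c=env.calibration(cam);R=np.array(c['R']);t=np.array(c['t'])
    d=R.T@np.array([(p[0]-c['cx'])/c['fx'],(p[1]-c['cy'])/c['fy'],1.]);return -R.T@t,d
def at_z(cam,p,z):
    o,d=ray(cam,p);return o+d*(z-o[2])/d[2]
def cloud(cam,dep):
    c=env.calibration(cam);R=np.array(c['R']);t=np.array(c['t'])
    v,u=np.mgrid[:420,:560];P=np.stack([(u-c['cx'])/c['fx']*dep,(v-c['cy'])/c['fy']*dep,dep],-1)
    return (P-t)@R
def save(n,im): cv2.imwrite(f'pics/{n}.png',cv2.cvtColor(im,cv2.COLOR_RGB2BGR))
E
python3 - <<'E'
from h import *
np.set_printoptions(precision=3,suppress=True)
o=env.get_obs();print(o['time'],o['position'],o['eef_rot'],o['finger_gap'])
for cam in ['scene','top']:
    im,d=env.grab_frame(cam);save(cam,im);np.save(cam+'.npy',d);P=cloud(cam,d)
    print(cam,ray(cam,(280,210)))
    for n in ['punch','drift','wide_cup','slim_cup','parallel_bar','v_block','wrench','tin','brass_block']:
        for r in env.outline_of(n,cam)[:3]:
            if r['conf']<.3: continue
            Q=P[r['region']&(d>0)]
            print(cam,n,round(r['conf'],2),np.round(r['point']),'lo',np.percentile(Q,2,0),'hi',np.percentile(Q,98,0),im[r['region']].mean(0))
E
```

```text
0.0 [ 0.286 -0.583  0.205] [[ 0.897  0.441 -0.001]
 [ 0.441 -0.897  0.002]
 [-0.    -0.002 -1.   ]] 0.0940978928887988
scene (array([ 1.381, -0.062,  0.84 ]), array([-0.736,  0.021, -0.677]))
scene punch 0.67 [238. 193.] lo [ 0.477 -0.157  0.006] hi [ 0.487 -0.137  0.142] [135.26  131.949 132.151]
scene drift 0.6 [384. 208.] lo [ 0.462  0.204 -0.002] hi [0.578 0.24  0.137] [128.574  83.321  63.469]
scene wide_cup 0.79 [380. 232.] lo [0.538 0.175 0.001] hi [0.608 0.252 0.066] [ 77.792 112.073  91.966]
scene slim_cup 0.84 [271. 235.] lo [ 0.559 -0.088  0.003] hi [ 0.61  -0.033  0.067] [115.354  77.304  53.913]
scene slim_cup 0.83 [317. 241.] lo [0.573 0.032 0.   ] hi [0.629 0.087 0.067] [ 81.729 116.502  96.661]
scene slim_cup 0.58 [306. 211.] lo [0.467 0.002 0.003] hi [0.522 0.057 0.067] [171.287  53.628  52.402]
scene parallel_bar 0.62 [252. 283.] lo [ 0.719 -0.169  0.001] hi [ 0.744 -0.026  0.027] [176.331 172.978 172.862]
scene parallel_bar 0.54 [318. 240.] lo [ 0.571  0.031 -0.001] hi [0.629 0.087 0.067] [ 81.365 115.935  96.245]
scene v_block 0.55 [179. 270.] lo [ 0.669 -0.305  0
[... 1117 characters left out ...]
.168  0.002] hi [ 0.742 -0.026  0.029] [203.125 201.11  199.856]
top parallel_bar 0.62 [124. 268.] lo [ 0.367  0.257 -0.001] hi [0.46  0.39  0.011] [212.846 210.009 208.321]
top parallel_bar 0.36 [416. 199.] lo [ 0.554 -0.424  0.005] hi [ 0.639 -0.392  0.033] [203.482 158.583  54.186]
top v_block 0.84 [366. 158.] lo [ 0.666 -0.305  0.005] hi [ 0.724 -0.256  0.043] [171.246 168.147 166.2  ]
top wrench 0.86 [126. 269.] lo [ 0.363  0.25  -0.002] hi [0.458 0.389 0.011] [209.47 206.61 204.92]
top tin 0.68 [199. 261.] lo [0.401 0.11  0.001] hi [0.46  0.169 0.049] [215.443 214.722 215.388]
top brass_block 0.91 [414. 199.] lo [ 0.553 -0.424 -0.002] hi [ 0.64  -0.391  0.033] [193.704 152.212  56.184]
```

```bash
python3 - <<'E'
from h import *
np.set_printoptions(precision=4,suppress=True)
a=cv2.imread('pics/scene.png')[130:310,180:440];b=cv2.imread('pics/top.png')[140:290,140:360]
a=cv2.resize(a,(780,540),interpolation=cv2.INTER_CUBIC);b=cv2.resize(b,(792,540),interpolation=cv2.INTER_CUBIC)
cv2.imwrite('pics/crop_scene.png',a);cv2.imwrite('pics/crop_top.png',b)
for cam in ['scene','top']:
    P=cloud(cam,np.load(cam+'.npy'))
    def sel(x,y,r,z0,z1): 
        m=(np.hypot(P[...,0]-x,P[...,1]-y)<r)&(P[...,2]>z0)&(P[...,2]<z1);return P[m]
    for n,x,y in [('wide',.565,.213),('slim',.597,.061)]:
        Q=sel(x,y,.05,.062,.075);
        c,r=cv2.minEnclosingCircle(Q[:,:2].astype(np.float32));print(cam,n,len(Q),c,r,np.median(Q[:,2]))
    Q=sel(.47,-.148,.05,.135,.16);print('nose',len(Q),np.median(Q,0),cv2.minEnclosingCircle(Q[:,:2].astype(np.float32)))
    for z0,z1 in [(.03,.06),(.06,.09),(.09,.12)]:
        Q=sel(.47,-.148,.05,z0,z1)
        if len(Q)>8: print('punch',z0,len(Q),cv2.minAreaRect(Q[:,:2].astype(np.float32)))
    for z0,z1 in [(.075,.095),(.095,.115),(.115,.13),(.13,.16)]:
        Q=sel(.565,.213,.05,z0,z1)
        if len(Q)>8: print('drift',z0,len(Q),np.median(Q,0),cv2.minEnclosingCircle(Q[:,:2].astype(np.float32)))
E
```

```text
scene wide 115 (0.5667202472686768, 0.2131795734167099) 0.025356648489832878 0.06528559570440437
scene slim 69 (0.5995718836784363, 0.060466695576906204) 0.018735449761152267 0.06552370526217204
nose 40 [ 0.4798 -0.1485  0.1421] ((0.47522005438804626, -0.14880529046058655), 0.010765495710074902)
punch 0.03 86 ((0.48345571756362915, -0.14906707406044006), (0.009121336974203587, 0.0250263549387455), 10.142436027526855)
punch 0.06 90 ((0.4834786653518677, -0.14868833124637604), (0.007197264581918716, 0.025985974818468094), 3.1220388412475586)
punch 0.09 95 ((0.47361722588539124, -0.1493840217590332), (0.028570661321282387, 0.024327125400304794), 3.20637583732605)
drift 0.075 53 [0.574  0.2107 0.0851] ((0.5703650712966919, 0.21213510632514954), 0.010131497867405415)
drift 0.095 50 [0.574  0.2109 0.1054] ((0.5688727498054504, 0.21300852298736572), 0.010140988044440746)
drift 0.115 41 [0.5734 0.2113 0.1227] ((0.5690701007843018, 0.21327316761016846), 0.009915553964674473)
drift 0.13 27 [0.5737 0.2116 0.1351] ((0.5676566362380981, 0.21317018568515778), 0.010354578495025635)
top wide 117 (0.
[... 360 characters left out ...]
008307155221700668), 25.955835342407227)
punch 0.06 13 ((0.4634150266647339, -0.1433311253786087), (0.03223278746008873, 0.014835046604275703), 50.080711364746094)
punch 0.09 29 ((0.47021302580833435, -0.14620304107666016), (0.02545297145843506, 0.019583750516176224), 2.6558403968811035)
drift 0.075 17 [0.5616 0.2066 0.0832] ((0.5649596452713013, 0.21209725737571716), 0.009775050915777683)
drift 0.095 19 [0.5614 0.2063 0.1042] ((0.5645717978477478, 0.2106281816959381), 0.008990038186311722)
drift 0.115 15 [0.5611 0.2068 0.1227] ((0.5651670694351196, 0.21130046248435974), 0.00934456568211317)
drift 0.13 20 [0.5645 0.2073 0.1385] ((0.5658488869667053, 0.2141140103340149), 0.010612008161842823)
```

View pics/crop_scene.png

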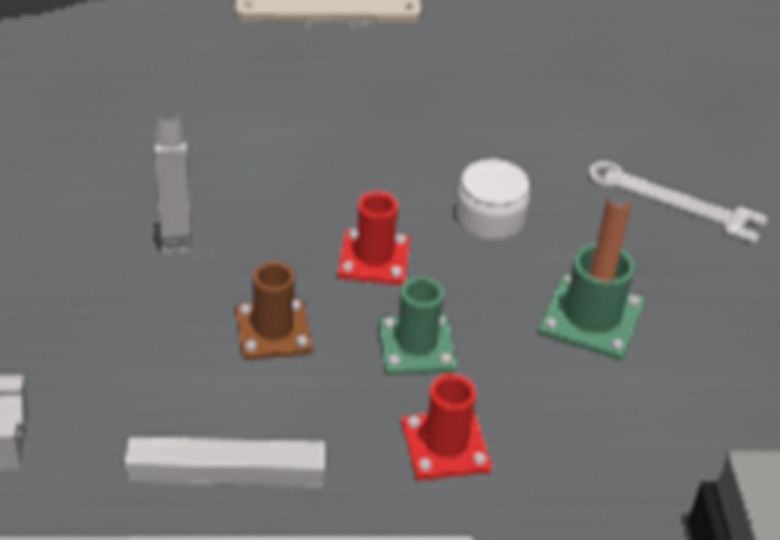

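View pics/crop_top.png

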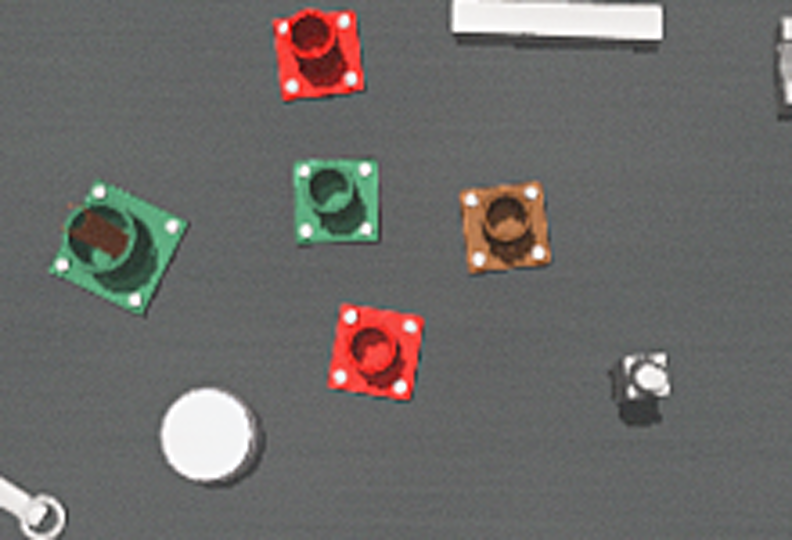

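The slim-cup shapes in the crops are:
- brown, at scene (271,235)
- red, at scene (306,211), with a second red one in front at about (331,275)
- green, at scene (317,241) / top (231,196)

The green one with the 35 mm tube at (0.599, 0.060) is the one meant. The drift stands almost upright in the wide green cup at scene (380,232). The punch stands nose up at scene (238,193).

{"fn": "jog_arm", "kwargs": {
  "rows": [
    {"rotation": [0,0,0],"delta_pos": [1,-0.984,0],"fingers": 0},
    {"rotation": [0,0,0],"delta_pos": [1,-0.984,0],"fingers": 0},
    {"rotation": [0,0,0],"delta_pos": [1,-0.984,0],"fingers": 0},
    {"rotation": [0,0,0],"delta_pos": [1,-0.984,0],"fingers": 0},
    {"rotation": [0,0,0],"delta_pos": [1,-0.984,0],"fingers": 0}
  ],
  "squeeze": 20
}}

```text
time: 1.62
position: [0.3801, -0.3169, 0.2058]
eef_rot: [[0.898, 0.441, 0.001], [0.441, -0.898, -0.0], [0.001, 0.001, -1.0]]
ft_force: [1.0, -0.2, -0.5]
finger_gap: 0.0943
gripper_force: 0.0
```

{"fn": "jog_arm", "kwargs": {
  "rows": [
    {"rotation": [0,0,0],"delta_pos": [1,-0.984,0],"fingers": 0},
    {"rotation": [0,0,0],"delta_pos": [1,-0.984,0],"fingers": 0},
    {"rotation": [0,0,0],"delta_pos": [1,-0.984,0],"fingers": 0},
    {"rotation": [0,0,0],"delta_pos": [1,-0.984,0],"fingers": 0},
    {"rotation": [0,0,0],"delta_pos": [1,-0.984,0],"fingers": 0}
  ]
}}

```text
time: 2.25
position: [0.4728, -0.052, 0.2058]
eef_rot: [[0.898, 0.441, 0.001], [0.441, -0.898, -0.0], [0.001, 0.001, -1.0]]
ft_force: [1.7, -0.6, 0.7]
finger_gap: 0.0937
gripper_force: 0.0
```

```bash
cat > st.py <<'E'
from h import *
import json
np.set_printoptions(precision=4,suppress=True)
def st():
    o=env.get_obs();print('t',round(o['time'],2),'p',np.array(o['position']),'q',np.round(o['joints'],2),'F',np.round(o['ft_force'],1),'gap',round(o['finger_gap'],4),'gf',np.round(o['gripper_force'],1))
    print(np.array(o['eef_rot']).round(3).tolist())
    open('log.jsonl','a').write(json.dumps({k:np.array(o[k]).tolist() for k in('joints','position','eef_rot')})+'\n')
    return o
def go(target):
    o=env.get_obs();d=np.array(o['eef_rot']).T@(np.array(target)-o['position'])/.04;print('units',d.round(3),'rows',np.abs(d).max().round(2))
E
python3 -c "
from st import *
st();go([.5655,.2127,.205])"
```

```text
t 2.25 p [ 0.4728 -0.052   0.2058] q [  3.7   21.82  -1.09 113.91   0.59  44.22 -61.58] F [ 1.7 -0.6  0.7] gap 0.0937 gf 0.0
[[0.898, 0.441, 0.001], [0.441, -0.898, -0.0], [0.001, 0.001, -1.0]]
units [ 4.997 -4.919  0.022] rows 5.0
```

{"fn": "jog_arm", "kwargs": {
  "rows": [
    {"rotation": [0,0,0],"delta_pos": [1,-0.984,0],"fingers": 0},
    {"rotation": [0,0,0],"delta_pos": [1,-0.984,0],"fingers": 0},
    {"rotation": [0,0,0],"delta_pos": [1,-0.984,0],"fingers": 0},
    {"rotation": [0,0,0],"delta_pos": [1,-0.984,0],"fingers": 0},
    {"rotation": [0,0,0],"delta_pos": [1,-0.984,0],"fingers": 0}
  ]
}}

```text
time: 2.88
position: [0.5654, 0.2129, 0.2057]
eef_rot: [[0.897, 0.441, 0.001], [0.441, -0.897, -0.0], [0.001, 0.0, -1.0]]
ft_force: [0.4, -0.3, 0.4]
finger_gap: 0.0941
gripper_force: 0.0
```

```bash
python3 -c "
from st import *
st()
im,d=env.grab_frame('wrist');save('w1',im);P=cloud('wrist',d)
for n in ['drift','wide_cup']:
  for r in env.outline_of(n,'wrist')[:2]:
    m=r['region']&(d>0)&(d<.9); Q=P[m]; z1=np.percentile(Q[:,2],98); T=Q[Q[:,2]>z1-.006]; print(n,round(r['conf'],2),r['point'],z1,len(T),T.mean(0),cv2.minEnclosingCircle(T[:,:2].astype(np.float32)))
"
```

```text
t 2.88 p [0.5654 0.2129 0.2057] q [-21.97  32.09  -2.12  94.59   1.43  53.31 -88.44] F [ 0.4 -0.3  0.4] gap 0.0941 gf 0.0
[[0.897, 0.441, 0.001], [0.441, -0.897, -0.0], [0.001, 0.0, -1.0]]
drift 0.87 [277.6, 200.3] 0.14028204185396886 80 [0.5749 0.2291 0.1385] ((0.5695531368255615, 0.22654248774051666), 0.009337712079286575)
wide_cup 0.88 [277.6, 181.4] 0.06961777154047155 594 [0.5682 0.2273 0.0702] ((0.5671861171722412, 0.2266267091035843), 0.025007450953125954)
```

View pics/w1.png

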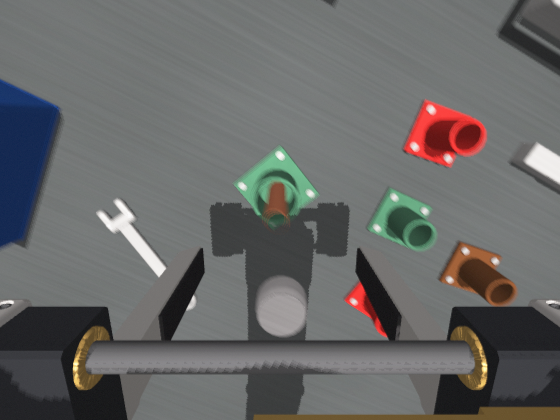

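```bash
cat >> h.py <<'E'
def wlook(names,k=1):
    c0=env.calibration('wrist');im,d=env.grab_frame('wrist')
    R=np.array(c0['R']);t=np.array(c0['t']);v,u=np.mgrid[:420,:560]
    P=(np.stack([(u-c0['cx'])/c0['fx']*d,(v-c0['cy'])/c0['fy']*d,d],-1)-t)@R
    for n in names:
        for r in env.outline_of(n,'wrist')[:k]:
            Q=P[r['region']&(d>0)&(d<.9)]; z1=np.percentile(Q[:,2],98); T=Q[Q[:,2]>z1-.006]
            print(n,round(r['conf'],2),r['point'],'ztop',z1.round(4),len(T),T.mean(0),cv2.minEnclosingCircle(T[:,:2].astype(np.float32)),im[r['region']].mean(0).round())
    return im,d,P
E
python3 -c "
from st import *
st();wlook(['drift','wide_cup','slim_cup'],4);st()
"
```

```text
t 3.02 p [0.5646 0.2152 0.205 ] q [-22.02  32.14  -2.28  94.62   1.39  53.24 -88.29] F [-0.6  0.8 -0.9] gap 0.0937 gf 0.0
[[0.895, 0.446, -0.0], [0.446, -0.895, 0.002], [0.001, -0.002, -1.0]]
drift 0.7 [282.3, 200.9] ztop 0.1401 76 [0.5739 0.2181 0.1382] ((0.5701350569725037, 0.21642282605171204), 0.009186596609652042) [125.  79.  57.]
wide_cup 0.95 [281.4, 179.7] ztop 0.0694 533 [0.5672 0.216  0.0683] ((0.5655949711799622, 0.21502377092838287), 0.02496999315917492) [ 99. 152. 120.]
slim_cup 0.95 [444.9, 137.4] ztop 0.0697 575 [0.7061 0.0758 0.0681] ((0.7060285806655884, 0.07546786963939667), 0.01779303140938282) [178.  52.  50.]
slim_cup 0.94 [366.2, 302.8] ztop 0.0692 59 [0.482  0.0414 0.0678] ((0.48281875252723694, 0.040212057530879974), 0.009712827391922474) [195.  59.  57.]
slim_cup 0.93 [481.8, 280.0] ztop 0.0694 409 [ 0.5842 -0.0533  0.0721] ((0.5994977951049805, 0.05090675875544548), 0.1290665566921234) [107.  70.  47.]
slim_cup 0.81 [404.2, 223.5] ztop 0.0695 432 [0.5999 0.0616 0.0678] ((0.5995722413063049, 0.06063820794224739), 0.017696548253297806) [ 81. 123.  98.]
t 3.23 p [0.5647 0.209  0.2055] q [-21.72  31.97  -2.05  94.85   1.43  53.24 -88.29] F [-0.4 -0.4 -0.2] gap 0.0943 gf 0.0
[[0.899, 0.439, -0.0], [0.439, -0.899, -0.001], [-0.001, 0.001, -1.0]]
```

{"fn": "jog_arm", "kwargs": {
  "rows": [
    {"rotation": [0,0,0],"delta_pos": [0.08,0,1],"fingers": 0},
    {"rotation": [0,0,0],"delta_pos": [0,0,1],"fingers": 0},
    {"rotation": [0,0,0],"delta_pos": [0,0,0.9],"fingers": 0},
    {"rotation": [0,0,0],"delta_pos": [0,0,0],"fingers": 0.5},
    {"rotation": [0,0,0],"delta_pos": [0,0,0],"fingers": 1}
  ],
  "squeeze": 25
}}

```text
time: 3.85
position: [0.5687, 0.212, 0.0909]
eef_rot: [[0.898, 0.44, 0.002], [0.44, -0.898, 0.0], [0.002, 0.0, -1.0]]
ft_force: [0.1, -0.5, 0.7]
finger_gap: 0.0774
gripper_force: 0.0
```

{"fn": "jog_arm", "kwargs": {
  "rows": [
    {"rotation": [0,0,0],"delta_pos": [0,0,0],"fingers": 1},
    {"rotation": [0,0,0],"delta_pos": [0,0,0],"fingers": 1},
    {"rotation": [0,0,0],"delta_pos": [0,0,0],"fingers": 1},
    {"rotation": [0,0,0],"delta_pos": [0,0,0],"fingers": 1}
  ]
}}

```text
time: 4.35
position: [0.5678, 0.2126, 0.0897]
eef_rot: [[0.897, 0.441, 0.0], [0.441, -0.897, 0.0], [0.0, 0.0, -1.0]]
ft_force: [0.2, -0.7, 0.2]
finger_gap: 0.0376
gripper_force: 0.0
```

```bash
python3 -c "
from st import *
st();
ps=[]
for i in range(4): env.grab_frame('top'); ps.append(env.get_obs()['position'])
print(np.array(ps))
"
```

```text
t 4.35 p [0.5678 0.2126 0.0897] q [-21.96  40.53  -1.97 100.11   2.02  39.37 -88.85] F [ 0.2 -0.7  0.2] gap 0.0376 gf 0.0
[[0.897, 0.441, 0.0], [0.441, -0.897, 0.0], [0.0, 0.0, -1.0]]
[[0.5677 0.2126 0.0896]
 [0.5677 0.2126 0.0895]
 [0.5677 0.2126 0.0895]
 [0.5676 0.2126 0.0894]]
```

{"fn": "jog_arm", "kwargs": {
  "rows": [
    {"rotation": [0,0,0],"delta_pos": [0,0,0],"fingers": 1},
    {"rotation": [0,0,0],"delta_pos": [0,0,0],"fingers": 1},
    {"rotation": [0,0,0],"delta_pos": [0,0,0],"fingers": 1}
  ]
}}

```text
time: 4.92
position: [0.5676, 0.2128, 0.0895]
eef_rot: [[0.897, 0.441, -0.0], [0.441, -0.897, 0.0], [0.0, -0.0, -1.0]]
ft_force: [-0.2, 0.1, 0.8]
finger_gap: 0.0185
gripper_force: 25.0
```

{"fn": "jog_arm", "kwargs": {
  "rows": [
    {"rotation": [0,0,0],"delta_pos": [0,0,-0.5],"fingers": 1},
    {"rotation": [0,0,0],"delta_pos": [0,0,-0.8],"fingers": 1},
    {"rotation": [0,0,0],"delta_pos": [0,0,-0.8],"fingers": 1}
  ]
}}

```text
time: 5.3
position: [0.5669, 0.2119, 0.1734]
eef_rot: [[0.898, 0.441, -0.002], [0.441, -0.898, -0.001], [-0.002, 0.0, -1.0]]
ft_force: [0.4, 0.2, -2.9]
finger_gap: 0.0185
gripper_force: 25.0
```

```bash
python3 -c "
from st import *
st();go([.5995,.0605,.1735])
im,d,P=wlook(['drift']);save('w2',im)
im,d=env.grab_frame('scene');P=cloud('scene',d)
for r in env.outline_of('drift','scene')[:1]:
  Q=P[r['region']&(d>0)]
  Q=Q[(np.hypot(Q[:,0]-.567,Q[:,1]-.213)<.04)&(Q[:,2]>.07)]
  for z in np.arange(.07,.23,.02):
    T=Q[abs(Q[:,2]-z)<.01]
    if len(T)>5: print(z,len(T),T.max(0)[0],np.median(T,0),T.min(0)[1],T.max(0)[1])
"
```

```text
t 5.3 p [0.5669 0.2119 0.1734] q [-21.83  34.34  -2.11  96.24   1.59  49.59 -88.45] F [ 0.4  0.2 -2.9] gap 0.0185 gf 25.0
[[0.898, 0.441, -0.002], [0.441, -0.898, -0.001], [-0.002, 0.0, -1.0]]
units [-0.937  3.756 -0.   ] rows 3.76
drift 0.84 [280.3, 255.0] ztop 0.2243 371 [0.574  0.2151 0.2221] ((0.5711846947669983, 0.2138788104057312), 0.009632973000407219) [113.  68.  50.]
0.09000000000000001 9 0.5785157802089316 [0.5763 0.2072 0.0973] 0.20334588255590288 0.21648157375789345
0.11000000000000001 53 0.5811073998724249 [0.5774 0.2087 0.1104] 0.20264202195747952 0.22278542100159263
0.13 55 0.5823420809277076 [0.5776 0.2098 0.1297] 0.2022523337815598 0.22079448983708774
0.15000000000000002 52 0.5817239497546483 [0.5772 0.2087 0.1504] 0.20222881266447051 0.2191704234303397
0.17000000000000004 38 0.5807691560837588 [0.5782 0.211  0.1663] 0.20349356343446653 0.21770820318642228
0.19000000000000003 18 0.5817871603303989 [0.5781 0.214  0.1908] 0.21067934233138746 0.21745890113385782
0.21000000000000002 28 0.5809951242411033 [0.5786 0.2144 0.2114] 0.21007186102943357 0.21869900997389935
```

{"fn": "jog_arm", "kwargs": {
  "rows": [
    {"rotation": [0,0,0],"delta_pos": [-0.254,0.937,0],"fingers": 1},
    {"rotation": [0,0,0],"delta_pos": [-0.254,0.937,0],"fingers": 1},
    {"rotation": [0,0,0],"delta_pos": [-0.254,0.937,0],"fingers": 1},
    {"rotation": [0,0,0],"delta_pos": [-0.254,0.937,0],"fingers": 1},
    {"rotation": [0,0,0],"delta_pos": [0,0,0],"fingers": 1}
  ]
}}

```text
time: 6.12
position: [0.5964, 0.0544, 0.1711]
eef_rot: [[0.9, 0.435, -0.004], [0.435, -0.9, -0.004], [-0.005, 0.002, -1.0]]
ft_force: [0.1, 0.5, -4.0]
finger_gap: 0.0189
gripper_force: 25.0
```

```bash
python3 -c "
from st import *
for i in range(3): env.grab_frame('top')
st();
im,d,P=wlook(['drift','slim_cup'],4)
for cam in ['scene','top']:
  im,d=env.grab_frame(cam);P=cloud(cam,d);save('b'+cam,im)
  for z0,z1 in [(.062,.075),(.1,.12),(.12,.145)]:
    m=(np.hypot(P[...,0]-.598,P[...,1]-.06)<.03)&(P[...,2]>z0)&(P[...,2]<z1);Q=P[m]
    if len(Q)>5: print(cam,z0,len(Q),np.percentile(Q,3,0),np.percentile(Q,97,0),cv2.minEnclosingCircle(Q[:,:2].astype(np.float32)))
"
```

```text
t 6.28 p [0.5961 0.0612 0.1719] q [ -6.91  33.99  -2.52  97.25   1.78  48.96 -73.94] F [-0.2  0.5 -3.5] gap 0.0186 gf 25.0
[[0.897, 0.442, -0.003], [0.442, -0.897, 0.001], [-0.002, -0.002, -1.0]]
drift 0.69 [280.8, 257.5] ztop 0.2228 378 [0.6031 0.0647 0.2206] ((0.6009783744812012, 0.06334351003170013), 0.009550603106617928) [112.  67.  49.]
drift 0.35 [473.3, 146.4] ztop 0.0276 3629 [ 0.7293 -0.0924  0.026 ] ((0.7300914525985718, -0.09604048728942871), 0.07546662539243698) [220. 218. 217.]
slim_cup 0.91 [282.6, 192.8] ztop 0.0695 375 [0.6048 0.0619 0.0697] ((0.5996114611625671, 0.0601450651884079), 0.0177634134888649) [ 98. 147. 117.]
slim_cup 0.81 [312.2, 96.5] ztop 0.0697 626 [0.7065 0.0752 0.0686] ((0.7060717344284058, 0.07496917247772217), 0.017515068873763084) [216.  85.  82.]
slim_cup 0.75 [269.6, 307.3] ztop 0.0695 215 [0.496  0.0221 0.0684] ((0.5331272482872009, 0.044207941740751266), 0.059611622244119644) [125.  29.  28.]
slim_cup 0.69 [373.9, 257.7] ztop 0.0694 501 [ 0.5822 -0.0597  0.0678] ((0.5818091034889221, -0.06027670577168465), 0.01773788593709469) [110.  72.  48.]
scene 0.062 71 [0.5842 0.0444 0.0623] [0.6172 0.0755 0.0688] ((0.6000307202339172, 0.05928260087966919), 0.018020018935203552)
scene 0.1 48 [0.5972 0.0519 0.1007] [0.6073 0.07   0.1191] ((0.5990694165229797, 0.0606168732047081), 0.009891138412058353)
scene 0.12 72 [0.5979 0.0515 0.1206] [0.6079 0.0699 0.1445] ((0.5995464324951172, 0.060607731342315674), 0.010390058159828186)
top 0.062 20 [0.5854 0.0427 0.0638] [0.6085 0.0502 0.07  ] ((0.5964391231536865, 0.04903656989336014), 0.01222257036715746)
```

{"fn": "jog_arm", "kwargs": {
  "rows": [
    {"rotation": [0,0,0],"delta_pos": [0,0,0.5],"fingers": 1},
    {"rotation": [0,0,0],"delta_pos": [0,0,0.4],"fingers": 1},
    {"rotation": [0,0,0],"delta_pos": [0,0,0.3],"fingers": 1},
    {"rotation": [0,0,0],"delta_pos": [0,0,0.3],"fingers": 1},
    {"rotation": [0,0,0],"delta_pos": [0,0,0],"fingers": 1}
  ]
}}

```text
time: 7.15
position: [0.5966, 0.06, 0.1124]
eef_rot: [[0.897, 0.441, -0.002], [0.441, -0.897, -0.0], [-0.002, -0.001, -1.0]]
ft_force: [0.2, 0.4, -2.7]
finger_gap: 0.019
gripper_force: 25.0
```

{"fn": "jog_arm", "kwargs": {
  "rows": [
    {"rotation": [0,0,0],"delta_pos": [0,0,0.3],"fingers": 1},
    {"rotation": [0,0,0],"delta_pos": [0,0,0.15],"fingers": 1},
    {"rotation": [0,0,0],"delta_pos": [0,0,0.05],"fingers": 1},
    {"rotation": [0,0,0],"delta_pos": [0,0,0],"fingers": 1}
  ]
}}

```text
time: 7.65
position: [0.5974, 0.0601, 0.0935]
eef_rot: [[0.897, 0.441, 0.0], [0.441, -0.897, 0.0], [0.0, 0.0, -1.0]]
ft_force: [-0.4, 0.9, -2.6]
finger_gap: 0.0189
gripper_force: 25.0
```

{"fn": "jog_arm", "kwargs": {
  "rows": [
    {"rotation": [0,0,0],"delta_pos": [0,0,0.08],"fingers": 1},
    {"rotation": [0,0,0],"delta_pos": [0,0,0],"fingers": 0.6},
    {"rotation": [0,0,0],"delta_pos": [0,0,0],"fingers": 0.4},
    {"rotation": [0,0,0],"delta_pos": [0,0,0],"fingers": 0.2},
    {"rotation": [0,0,0],"delta_pos": [0,0,0],"fingers": 0}
  ]
}}

```text
time: 8.28
position: [0.5975, 0.0601, 0.0905]
eef_rot: [[0.897, 0.441, 0.0], [0.441, -0.897, 0.0], [0.0, 0.0, -1.0]]
ft_force: [1.2, -0.5, 0.2]
finger_gap: 0.055
gripper_force: 0.0
```

{"fn": "jog_arm", "kwargs": {
  "rows": [
    {"rotation": [0,0,0],"delta_pos": [0,0,-0.6],"fingers": 0},
    {"rotation": [0,0,0],"delta_pos": [0,0,-1],"fingers": 0},
    {"rotation": [0,0,0],"delta_pos": [0,0,-1],"fingers": 0},
    {"rotation": [0,0,0],"delta_pos": [0,0,-1],"fingers": 0}
  ]
}}

```text
time: 8.78
position: [0.5972, 0.0601, 0.2357]
eef_rot: [[0.897, 0.441, 0.0], [0.441, -0.897, 0.0], [0.0, 0.0, -1.0]]
ft_force: [0.4, -0.2, -1.1]
finger_gap: 0.0934
gripper_force: 0.0
```

```bash
python3 -c "
from st import *
for i in range(2): env.grab_frame('top')
st();
im,d,P=wlook(['drift','slim_cup'],2)
for cam in ['scene','top']:
  im,d=env.grab_frame(cam);P=cloud(cam,d);save('c'+cam,im)
  for z0,z1 in [(.08,.1),(.1,.12),(.12,.16)]:
    m=(np.hypot(P[...,0]-.598,P[...,1]-.06)<.03)&(P[...,2]>z0)&(P[...,2]<z1);Q=P[m]
    if len(Q)>5: print(cam,z0,len(Q),np.percentile(Q,3,0),np.percentile(Q,97,0),cv2.minEnclosingCircle(Q[:,:2].astype(np.float32)))
"; cat log.jsonl
```

```text
t 8.88 p [0.6004 0.0605 0.2391] q [ -6.83  29.8   -2.5   92.88   1.5   56.82 -73.64] F [ 0.5 -0.5 -0. ] gap 0.0941 gf 0.0
[[0.898, 0.441, 0.009], [0.441, -0.898, 0.001], [0.009, 0.003, -1.0]]
drift 0.63 [278.5, 199.3] ztop 0.1403 67 [0.6043 0.0635 0.1384] ((0.5987541079521179, 0.06042765825986862), 0.009720304049551487) [125.  77.  56.]
slim_cup 0.78 [278.6, 181.5] ztop 0.0696 269 [0.6026 0.0614 0.0689] ((0.5996316075325012, 0.060283511877059937), 0.017448529601097107) [107. 160. 128.]
slim_cup 0.78 [264.2, 267.8] ztop 0.0691 307 [0.4928 0.0306 0.0676] ((0.4919106066226959, 0.03031137026846409), 0.01746024750173092) [132.  36.  35.]
scene 0.08 50 [0.5973 0.0501 0.0808] [0.609  0.0686 0.0991] ((0.5997167825698853, 0.05937990918755531), 0.010239223949611187)
scene 0.1 50 [0.5992 0.0505 0.1013] [0.6087 0.0676 0.1189] ((0.6005030870437622, 0.05974310636520386), 0.009716897271573544)
scene 0.12 52 [0.5982 0.0499 0.1211] [0.6085 0.0678 0.1387] ((0.5998398661613464, 0.05894481763243675), 0.009765120223164558)
top 0.08 7 [0.5883 0.05   0.0819] [0.5977 0.0552 0.0986] ((0.5933154225349426, 0.0
[... 2993 characters left out ...]
13, 0.06118426447672511, 0.17191256864155077], "eef_rot": [[0.8970463467683746, 0.44192667661704305, -0.0029435087444383183], [0.44193044363451717, -0.8970490080203457, 0.0007484642361765688], [-0.0023097052868373373, -0.001972233234020639, -0.9999953877681429]]}
{"joints": [-6.826017815753015, 29.803710992577287, -2.5016009303579576, 92.88007967420062, 1.4973047100518333, 56.81771678496312, -73.64494011828653], "position": [0.6003861344951889, 0.06047739680458977, 0.23911188246891643], "eef_rot": [[0.8975245504325279, 0.4408689445633319, 0.00917905716849444], [0.4408766535074768, -0.8975667943272897, 0.001275191390038908], [0.008801009199915218, 0.0029023164277395827, -0.9999570584762209]]}
```

```bash
cat > kin.py <<'E'
import numpy as np, json, itertools
from scipy.spatial.transform import Rotation as Ro
from scipy.optimize import least_squares
def fk(q,p,s,C):
    # p: d1,L1,e1,L2,e2,aw,Lt
    q=np.radians(q)*np.array(s)
    z=lambda a:Ro.from_euler('z',a); y=lambda a:Ro.from_euler('y',a)
    R=z(q[0])*y(q[1])*z(q[2]); x=np.array([0,0,p[0]])
    pts=[x.copy()]
    x=x+R.apply([p[2],0,p[1]]); pts.append(x); R=R*y(q[3])*z(q[4]); x=x+R.apply([p[4],0,p[3]]); pts.append(x); R=R*y(q[5]); x=x+R.apply([p[5],0,p[6]]); R=R*z(q[6])*C
    return x,R,pts
def data():
    D=[json.loads(l) for l in open('log.jsonl')]
    D.append(dict(joints=[60.057,36.005,2.206,86.941,-1.547,57.084,-1.146],position=[.287,-.583,.205],eef_rot=[[.897,.441,-.001],[.441,-.897,.002],[0,-.002,-1]]))
    return D
E
python3 - <<'E'
from kin import *
D=data();np.set_printoptions(precision=4,suppress=True)
for s3,s5,s7 in itertools.product([1,-1],repeat=3):
    for s1 in [1,-1]:
        s=[s1,1,s3,1,s5,1,s7]
        # C estimate: average of R^T Robs
        M=sum((fk(d['joints'],[0]*7,s,Ro.identity())[1].as_matrix().T@np.array(d['eef_rot'])) for d in D)
        C=Ro.from_matrix(M)
        er=[np.degrees((fk(d['joints'],[0]*7,s,C)[1].inv()*Ro.from_matrix(d['eef_rot'])).magnitude()) for d in D]
        def f(p): return np.concatenate([(fk(d['joints'],p,s,C)[0]-d['position'])*1000 for d in D]+[(np.array(p)-[.33,.3,.05,.33,-.05,.08,.25])*3])
        r=least_squares(f,[.33,.3,.05,.33,-.05,.08,.25])
        if max(er)<8: print(s,np.round(er,2),r.x,np.abs(r.fun[:-7]).max(),r.cost,C.as_euler('xyz',degrees=True))
E
```

```text
[1, 1, 1, 1, 1, 1, 1] [0.08 0.06 0.63 0.37 0.04 0.18 0.09 0.14 0.1 ] [21.2871  0.677   0.8437 -0.6013 -1.1665  0.9846 22.4921] 774.5976845205499 867616.8968961306 [   0.0269    0.0063 -142.39  ]
[1, 1, 1, 1, -1, 1, 1] [1.44 0.42 0.65 0.59 1.79 0.72 1.32 1.01 4.44] [-7.2701 -0.8506  0.8273 -0.3777 -1.0374  0.2178 -7.5872] 585.2999076720109 374569.6952598665 [   1.1925    1.5575 -140.8825]
[-1, 1, 1, 1, -1, 1, -1] [1.46 0.94 1.25 0.81 0.7  0.9  1.85 1.84 7.09] [-0.2229  0.5528  0.0071  0.3872 -0.0001  0.0061 -0.1955] 42.6648492360826 1516.1998346667601 [ 1.9377  0.098  87.2891]
[1, 1, -1, 1, 1, 1, 1] [1.39 1.   0.64 1.18 0.74 1.06 1.78 1.87 7.14] [ 8.409  -0.5888  0.7625 -0.4767 -1.1115  0.2653  8.4795] 576.1995798603003 359318.52771876694 [  -1.225    -1.4591 -139.6624]
[-1, 1, -1, 1, 1, 1, -1] [1.43 0.43 0.37 0.45 1.76 0.76 1.32 0.91 4.57] [-0.5275  0.5497  0.0012  0.3852  0.0081 -0.0071 -0.5048] 44.331715232405585 1688.0365230261586 [-1.9269  0.0237 88.5068]
[-1, 1, -1, 1, -1, 1, -1] [0.01 0.01 0.01 0.01 0.01 0.01 0.01 0.01 0.11] [0.4206 0.6342 0.0115 0.381  0.0065 0.0455 0.513 ] 27.72561383909332 3337.8541584599893 [ 0.0134 -0.0003 89.999 ]
```

```bash
cat > kin.py <<'E'
import numpy as np, json, itertools
from scipy.spatial.transform import Rotation as Ro
from scipy.optimize import least_squares
S=np.array([-1,1,-1,1,-1,1,-1]);C=Ro.from_euler('z',90,degrees=True)
# p: vectors v0(const base: a1,lat,d1), v1, v2, v3 (each 3)
def fk(q,p):
    q=np.radians(q)*S;p=np.reshape(p,(4,3))
    z=lambda a:Ro.from_euler('z',a); y=lambda a:Ro.from_euler('y',a)
    R=z(q[0]); x=R.apply(p[0]); pts=[x]; R=R*y(q[1])*z(q[2])
    x=x+R.apply(p[1]); pts.append(x); R=R*y(q[3])*z(q[4]); x=x+R.apply(p[2]); pts.append(x); R=R*y(q[5]); x=x+R.apply(p[3]); R=R*z(q[6])*C
    return x,R,pts
P0=np.array([0,0,.33,.05,0,.3,-.05,0,.33,.08,0,.25])
def fit(w=1.):
    D=[json.loads(l) for l in open('log.jsonl')]
    D.append(dict(joints=[60.057,36.005,2.206,86.941,-1.547,57.084,-1.146],position=[.2865,-.583,.205]))
    f=lambda p:np.concatenate([(fk(d['joints'],p)[0]-d['position'])*1000 for d in D]+[(p-P0)*w])
    r=least_squares(f,P0);return r.x,np.abs(r.fun[:-12]).max()
E
python3 -c "
from kin import *
np.set_printoptions(precision=4,suppress=True)
for w in [.1,1,5]: x,e=fit(w);print(x.reshape(4,3),e)"
```

```text
[[-0.0003 -0.0107  0.3353]
 [ 0.0008 -0.0065  0.5588]
 [ 0.0002 -0.0054  0.382 ]
 [ 0.0002 -0.0055  0.3743]] 0.02779961323051694
[[-0.0003 -0.0106  0.3338]
 [ 0.0008 -0.0065  0.5588]
 [ 0.0002 -0.0055  0.382 ]
 [ 0.0002 -0.0055  0.3727]] 0.032940021138516684
[[ 0.0001 -0.0102  0.3106]
 [ 0.001  -0.0062  0.5584]
 [ 0.0004 -0.0058  0.3823]
 [ 0.0006 -0.0058  0.3488]] 0.14716996898822554
```

```bash
cat >> kin.py <<'E'
LO=np.array([-175.42,-21.48,-71.46,10.55,-63.04,13.31,-168.57]);HI=np.array([175.42,121.26,75.88,141.38,243.04,113.54,168.57])
def toolR(psi,roll,pitch=0):
    # tool z horizontal along azimuth psi (deg), pitched down by pitch; roll=+1: tool x up, -1: tool x down
    c,s=np.cos(np.radians(psi)),np.sin(np.radians(psi));cp,sp=np.cos(np.radians(pitch)),np.sin(np.radians(pitch))
    z=np.array([c*cp,s*cp,-sp]); x=roll*np.array([c*sp,s*sp,cp]); return np.c_[x,np.cross(z,x),z]
def ik(p,x,Rm,starts,m=2):
    best=None
    for q0 in starts:
        f=lambda q:np.r_[(fk(q,p)[0]-x)*100,(fk(q,p)[1].inv()*Ro.from_matrix(Rm)).as_rotvec()*20,(np.array(q)-q0)*1e-3]
        r=least_squares(f,np.clip(q0,LO+m+.1,HI-m-.1),bounds=(LO+m,HI-m),max_nfev=80)
        if np.abs(r.fun[:6]).max()<.3: 
            c=np.sum(np.abs(r.x-q0)) 
            if best is None or c<best[0]: best=(c,r.x)
    return None if best is None else best[1]
E
cat > reach.py <<'E'
from kin import *
np.set_printoptions(precision=1,suppress=True)
p,_=fit(.1)
rng=np.random.default_rng(0)
st=[np.array([-np.degrees(0),60,0,90,j5,60,j7]) for j5 in (0,90,180) for j7 in (-90,0,90)]+[rng.uniform(LO,HI) for _ in range(6)]
for name,c,hs,psis in [('punch',(.471,-.149),(.065,),(3,93,-87,183)),('cup',(.5657,.2143),(.095,),range(-180,180,45))]:
  for h in hs:
    for psi in psis:
      for roll in (1,-1):
        R=toolR(psi,roll);x=np.r_[c,h]+.019*R[:,2]
        s2=[s+np.r_[-np.degrees(np.arctan2(c[1],c[0])),0,0,0,0,0,0] for s in st]
        q=ik(p,x,R,s2)
        if q is not None: print(name,psi,roll,q,'elbow/wrist z',[round(v[2],3) for v in fk(q,p)[2][1:]])
        else: print(name,psi,roll,None)
E
time python3 reach.py
```

```text
punch 3 1 None
punch 3 -1 None
punch 93 1 [ 56.2  83.8 -24.1  74.1 -30.6  96.5  58. ] elbow/wrist z [np.float64(0.393), np.float64(0.068)]
punch 93 -1 [  49.5   81.9  -11.    74.1  -39.2  102.  -113.6] elbow/wrist z [np.float64(0.412), np.float64(0.067)]
punch -87 1 [-23.7  78.8  -4.4 110.4  68.   90.6  79.9] elbow/wrist z [np.float64(0.443), np.float64(0.066)]
punch -87 -1 [-52.2  88.   35.3 110.7  43.4  53.1 -75.8] elbow/wrist z [np.float64(0.358), np.float64(0.063)]
punch 183 1 None
punch 183 -1 None
cup -180 1 None
cup -180 -1 None
cup -135 1 None
cup -135 -1 None
cup -90 1 [-60.8  89.8  37.2  56.5  23.7 103.7 137. ] elbow/wrist z [np.float64(0.34), np.float64(0.091)]
cup -90 -1 [-53.   85.6  15.3  56.6  39.7 110.8 -54.4] elbow/wrist z [np.float64(0.379), np.float64(0.092)]
cup -45 1 [-57.2  75.3  -1.2 103.1  77.5  91.4  91.3] elbow/wrist z [np.float64(0.476), np.float64(0.095)]
cup -45 -1 [-57.2  75.3  -1.2 103.1  77.5  91.4 -88.7] elbow/wrist z [np.float64(0.476), np.float64(0.095)]
cup 0 1 [-52.8  85.9   5.8 138.2 122.1 111.5  50.2] elbow/wrist z [np.float64(0.375), np.float64(0.098)]
cup 0 -1 [ -52.8   85.9    5.8  138.2  122.1  111.5 -129.8] elbow/wrist z [np.float64(0.375), np.float64(0.098)]
cup 45 1 [  6.   84.   -1.5 133.4 236.4 111.5 121.3] elbow/wrist z [np.float64(0.393), np.float64(0.092)]
cup 45 -1 [  6.   84.   -1.5 133.4 236.4 111.5 -58.7] elbow/wrist z [np.float64(0.393), np.float64(0.092)]
cup 90 1 [ 29.7  79.3 -28.1  96.3 -61.   67.7  72.4] elbow/wrist z [np.float64(0.435), np.float64(0.096)]
cup 90 -1 [  29.7   79.3  -28.1   96.3  -61.    67.7 -107.6] elbow/wrist z [np.float64(0.435), np.float64(0.096)]
cup 135 1 [  9.5  87.5 -24.4  49.7 -35.8 111.5  45.7] elbow/wrist z [np.float64(0.357), np.float64(0.099)]
cup 135 -1 [   9.5   87.5  -24.4   49.7  -35.8  111.5 -134.3] elbow/wrist z [np.float64(0.357), np.float64(0.099)]
real	0m56.798s
user	0m57.253s
sys	0m0.109s
```

```bash
python3 - <<'E'
from h import *
d=np.load('top.npy');P=cloud('top',d);m=(d>0)&(P[...,2]>.02)
# coarse height map
for name,cam in [('top','top'),('scene','scene')]:
    P=cloud(cam,np.load(cam+'.npy'));dd=np.load(cam+'.npy');Q=P[(dd>0)&(P[...,2]>.02)]
    print(cam)
    for y in np.arange(.6,-.75,-.05):
        row=''
        for x in np.arange(.1,1.0,.05):
            T=Q[(abs(Q[:,0]-x)<.025)&(abs(Q[:,1]-y)<.025)]
            row+='%4d'%(np.percentile(T[:,2],95)*1000) if len(T)>3 else '   .'
        print('%5.2f'%y,row)
im=cv2.imread('pics/top.png');cv2.imwrite('pics/top2.png',cv2.resize(im,(800,600)))
E
```

```text
top
 0.60    .   .   .   .   .  92   .   .   .  91   .   .   .   .   .   .   .   .
 0.55    .   .   .   .   .  92   .   .   .  92   .   .   .   .   .   .   .   .
 0.50    .   .   .   .   .  92  90  90  90  91   .   .   .   .   .   .   .   .
 0.45    .   .   .   .   .   .   .   .   .   .   .   .   .   .  50   .   .   .
 0.40    .   .   .   .   .   .   .   .   .   .   .   .   .  51  92  93  93   .
 0.35    .   .   .   .   .   .   .   .   .   .   .   .   .  47  92  93  93   .
 0.30    .   .   .   .   .   .   .   .   .   .   .   .   .  48  93  93  92   .
 0.25    .   .   .   .   .   .   .   .   .  70  69   .   .  49  91  91  91   .
 0.20    .   .   .   .   .   .   .   .   . 137  70   .   .   .   .   .   .   .
 0.15    .   .   .   .   .   .  47  48   .   .   .   .   .   .   .   .   .   .
 0.10    .   .   .   .   .   .  47  47   .   .   .   .  69   .   .   .  66   .
 0.05    .   .   .   .   .   .   .  70  69   .  70   .  69   .  27  67  67   .
-0.00    .   .   .   .   .   .   .   .  71   .   .   .  28  28  26  66  67   .
-0.05    .   .   .   .   .   .   .   .   .  69  69   .  27  28  29  6
[... 2475 characters left out ...]
   .   .   .   .   .   .   .   .   .   .  40  40  39   .  65  64   .
-0.35    .   .   .   .   .   .   .   .   .   .   .   .   .   .   .  72  69   .
-0.40    .   .   .   .   .   .   .   .   .  31  31  31   .   .   .   .   .   .
-0.45    .   .   .   .   .   .   .   .   .  29   .   .   .   .   .   .   .   .
-0.50    .   .   . 344 343   .   .   .   .   .   .   .   .   .   .   .   .   .
-0.55    .   .   . 397 484 493   .   .   .   .   .   .   .   .   .   .   .   .
-0.60    .   .   . 342 485 490   . 146  21  20   .   .   .   .   .   .   .   .
-0.65    .   .   .   . 344 343   . 147  90  89   .   .   .   .   .   .   .   .
-0.70    .   .   .   .   .   .   . 147   .   .   .   .   .   .   .   .   .   .
```

View pics/top2.png

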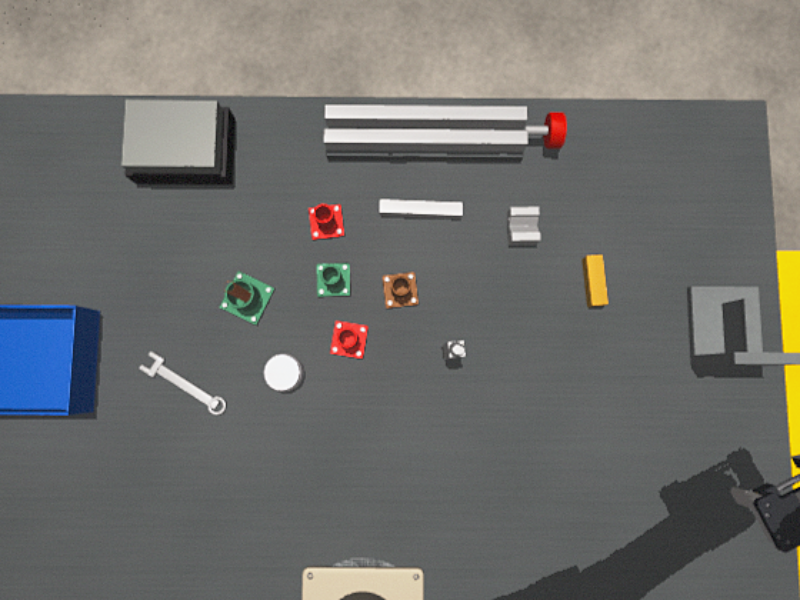

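{"fn": "jog_arm", "kwargs": {
  "rows": [
    {"rotation": [0,0,0],"delta_pos": [-0.95,0.61,0],"fingers": 0},
    {"rotation": [0,0,0],"delta_pos": [-0.95,0.61,0],"fingers": 0},
    {"rotation": [0,0,0],"delta_pos": [-0.95,0.61,0],"fingers": 0},
    {"rotation": [0,0,0],"delta_pos": [-0.95,0.61,0],"fingers": 0}
  ]
}}

```text
time: 9.62
position: [0.5024, -0.0956, 0.2331]
eef_rot: [[0.897, 0.441, -0.002], [0.441, -0.897, 0.0], [-0.002, -0.001, -1.0]]
ft_force: [1.2, -0.3, 0.1]
finger_gap: 0.0942
gripper_force: 0.0
```

{"fn": "jog_arm", "kwargs": {
  "rows": [
    {"rotation": [0,0,0.84],"delta_pos": [0,0,0],"fingers": 0},
    {"rotation": [0,0,0.84],"delta_pos": [0,0,0],"fingers": 0},
    {"rotation": [0,0,0.84],"delta_pos": [0,0,0],"fingers": 0},
    {"rotation": [0,0,0.84],"delta_pos": [0,0,0],"fingers": 0},
    {"rotation": [0,0,0],"delta_pos": [0,0,0],"fingers": 0}
  ]
}}

```text
time: 10.25
position: [0.5033, -0.0945, 0.2333]
eef_rot: [[0.999, 0.055, -0.002], [0.055, -0.999, 0.0], [-0.002, -0.0, -1.0]]
ft_force: [0.4, 0.2, -0.7]
finger_gap: 0.0937
gripper_force: 0.0
```

{"fn": "jog_arm", "kwargs": {
  "rows": [
    {"rotation": [0.8,0,0],"delta_pos": [0,0,0],"fingers": 0},
    {"rotation": [0.8,0,0],"delta_pos": [0,0,0],"fingers": 0},
    {"rotation": [0.8,0,0],"delta_pos": [0,0,0],"fingers": 0},
    {"rotation": [0,0,0],"delta_pos": [0,0,0],"fingers": 0}
  ]
}}

```text
time: 10.75
position: [0.5034, -0.0971, 0.2331]
eef_rot: [[0.999, 0.048, -0.016], [0.05, -0.958, 0.283], [-0.002, -0.283, -0.959]]
ft_force: [0.2, -0.6, -0.4]
finger_gap: 0.0941
gripper_force: 0.0
```

```bash
python3 -c "
from st import *
for i in range(2): env.grab_frame('top')
st();
im,d,P=wlook(['punch'],1);save('w3',im)
for z0,z1 in [(.02,.06),(.06,.1),(.1,.126),(.14,.16)]:
    m=(np.hypot(P[...,0]-.471,P[...,1]+.149)<.04)&(P[...,2]>z0)&(P[...,2]<z1);Q=P[m]
    if len(Q)>5: print(z0,len(Q),np.percentile(Q,2,0),np.percentile(Q,98,0),cv2.minAreaRect(Q[:,:2].astype(np.float32)))
from kin import *
x,e=fit(.1);print(x.reshape(4,3),e)
"
```

```text
t 10.85 p [ 0.5036 -0.0941  0.2339] q [ 20.05  26.68  -2.21 102.49 -16.95  58.12 -58.95] F [-0.5  0.7  1.1] gap 0.0941 gf 0.0
[[0.999, 0.052, -0.016], [0.055, -0.958, 0.283], [-0.001, -0.284, -0.959]]
punch 0.86 [370.8, 229.7] ztop 0.1357 81 [ 0.4843 -0.1501  0.1377] ((0.4979655146598816, -0.149727001786232), 0.02085389941930771) [105. 103. 102.]
0.02 221 [ 0.4828 -0.1603  0.0219] [ 0.486  -0.1357  0.0592] ((0.4842042028903961, -0.14805926382541656), (0.0021924409084022045, 0.026104586198925972), 7.201817035675049)
0.06 303 [ 0.4829 -0.1606  0.0611] [ 0.486  -0.1359  0.0988] ((0.48422303795814514, -0.1481449007987976), (0.001913981745019555, 0.025853721424937248), 6.2274250984191895)
0.1 362 [ 0.4732 -0.1611  0.1006] [ 0.4859 -0.1359  0.125 ] ((0.47326895594596863, -0.14951291680335999), (0.023993920534849167, 0.025965910404920578), 7.34559965133667)
[[ 0.001  -0.0107  0.3354]
 [ 0.001  -0.016   0.559 ]
 [-0.     -0.0007  0.3814]
 [ 0.0012 -0.0006  0.3748]] 0.30935949043961464
```

View pics/w3.png

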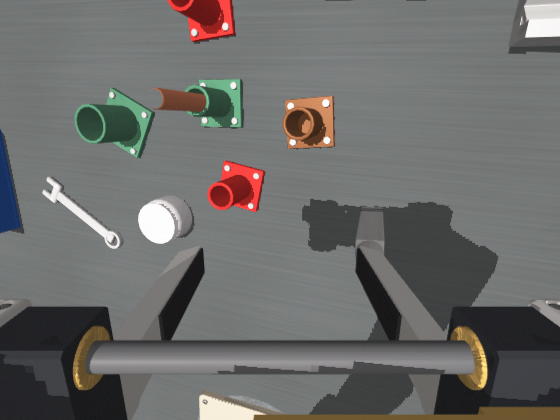

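```bash
cat > search.py <<'E'
from kin import *
np.set_printoptions(precision=1,suppress=True)
p,_=fit(.1)
obs=[(.433,.14,.033,.045),(.493,.03,.03,.068),(.5997,.06,.02,.14),(.706,.075,.03,.068),(.582,-.06,.03,.068),(.5657,.2143,.035,.068),(.45,.7,.21,.092),(.85,.34,.1,.092),(.7,-.28,.045,.042),(.73,-.1,.07,.028),(.6,-.41,.04,.032),(.45,-.65,.08,.15),(.55,-.65,.08,.02)]
def clear(c,psi,h):
    u=np.array([np.cos(np.radians(psi)),np.sin(np.radians(psi))]);n=np.array([-u[1],u[0]]);best=1
    for x,y,r,z in obs:
        v=np.array([x,y])-c
        if np.hypot(*v)<.03 or z<h-.045: continue
        a=-v@u; b=abs(v@n)
        if a<-.1: continue
        hw=.06 if a<.07 else .09 if a<.25 else .06
        dx=max(0,a-.44) ; best=min(best,np.hypot(max(b-hw,0),dx)-r)
    return best
mid=(LO+HI)/2
def run(name,c,h,psis,rolls):
    for psi in psis:
        cl=clear(np.array(c),psi,h)
        if cl<.02: continue
        for roll in rolls:
            R=toolR(psi,roll);x=np.r_[c,h]+.019*R[:,2]
            w=x-R[:,2]*.375; a=-np.degrees(np.arctan2(w[1],w[0]))
            q=ik(p,x,R,[np.array([a,75,0,100,s*70,80,j7]) for s in (-.6,1) for j7 in (-70,70)],m=5)
            if q is None: continue
            print(name,c,psi,roll,'clear %.2f'%cl,q,'margin %.0f'%np.minimum(q-LO,HI-q).min(),'wrist',fk(q,p)[2][2].round(2))
run('cup',(.5657,.2143),.09,range(-90,0,15),(-1,1))
run('orig',(.471,-.149),.07,(96,),(1,-1))
for c in [(.42,-.1),(.45,-.2),(.38,-.2)]: run('stand',c,.07,(60,90,120,-30,-60,-90),(1,))
E
time python3 search.py
```

```text
stand (0.42, -0.1) 60 1 clear 0.16 [ 66.2  79.5 -13.7 112.2 -58.   72.6  92.3] margin 5 wrist [ 0.2 -0.4  0.1]
stand (0.42, -0.1) 90 1 clear 0.03 [ 50.1  78.9  -8.7  90.4 -41.   92.5  76.5] margin 21 wrist [ 0.4 -0.5  0.1]
stand (0.45, -0.2) 60 1 clear 0.09 [ 66.9  78.6 -11.8  97.3 -54.4  83.   79.8] margin 9 wrist [ 0.3 -0.5  0.1]
stand (0.45, -0.2) -60 1 clear 0.03 [-28.   89.6   1.3 135.6  92.3  90.5  44.8] margin 6 wrist [0.3 0.1 0.1]
stand (0.38, -0.2) 60 1 clear 0.15 [ 72.9  78.4 -10.9 101.9 -48.9  81.9  83. ] margin 14 wrist [ 0.2 -0.5  0.1]
real	0m10.497s
user	0m11.017s
sys	0m0.108s
```

```bash
sed -i "s/(.45,.7,.21,.092)/(.35,.51,.02,.092),(.42,.5,.02,.092),(.5,.5,.02,.092),(.55,.5,.02,.092)/; /^run('orig'/,\$d; s/^run('cup'.*/run('cup',(.5657,.2143),.1,range(-60,16,15),(-1,1))/" search.py
cat >> search.py <<'E'
for c in [(.42,-.1),(.42,-.2),(.45,-.15)]: run('stand',c,.065,(70,80,100),(1,))
for c in [(.35,-.2),(.4,-.2),(.45,-.25),(.5,-.25),(.4,-.3)]: run('stand',c,.065,(-15,-30,-45,-60),(1,))
E
sed -i "s/if cl<.02/if cl<.0/" search.py; python3 search.py
```

```text
cup (0.5657, 0.2143) -30 -1 clear 0.07 [ -63.3   76.     4.6  115.9   88.7   85.2 -101.7] margin 25 wrist [0.3 0.4 0.1]
cup (0.5657, 0.2143) -30 1 clear 0.07 [-63.7  76.    5.  115.9  88.6  84.7  78.3] margin 25 wrist [0.3 0.4 0.1]
cup (0.5657, 0.2143) -15 -1 clear 0.06 [ -58.9   79.3    1.1  128.   105.    96.5 -116.6] margin 13 wrist [0.2 0.3 0.1]
cup (0.5657, 0.2143) -15 1 clear 0.06 [-62.5  79.8   5.6 128.1 104.5  91.5  61.8] margin 13 wrist [0.2 0.3 0.1]
cup (0.5657, 0.2143) 0 -1 clear 0.06 [ -56.4   86.4    6.   136.4  118.5  108.5 -130.1] margin 5 wrist [0.2 0.2 0.1]
cup (0.5657, 0.2143) 0 1 clear 0.06 [-56.4  86.4   6.  136.4 118.5 108.5  49.9] margin 5 wrist [0.2 0.2 0.1]
stand (0.42, -0.1) 70 1 clear 0.05 [ 60.6  79.1 -11.5 104.4 -51.5  79.1  85.5] margin 12 wrist [ 0.3 -0.4  0.1]
stand (0.42, -0.1) 80 1 clear 0.04 [ 55.4  79.  -10.1  97.1 -45.8  85.7  80.2] margin 17 wrist [ 0.4 -0.5  0.1]
stand (0.42, -0.1) 100 1 clear 0.02 [ 44.8  80.3  -7.3  83.2 -36.6  99.1  74.4] margin 14 wrist [ 0.5 -0.5  0.1]
stand (0.42, -0.2) 70 1 clear 0.04 [ 64.4  79.4 -10.   91.3 -46.5  89.3  76.4] margin 17 wrist [ 0.3 -0.5  0.1]
stand (0.45, -0.15) 70 1 clear 0.03 [ 60.3  79.1 -11.   95.6 -50.8  85.   78.9] margin 12 wrist [ 0.3 -0.5  0.1]
stand (0.45, -0.25) -60 1 clear 0.06 [-11.   91.4  -6.8 136.4  98.2 108.5  44.7] margin 5 wrist [0.3 0.1 0.1]
stand (0.5, -0.25) -60 1 clear 0.01 [-18.5  87.2   4.1 131.2 101.7  94.1  51.6] margin 10 wrist [0.3 0.1 0.1]
```

{"fn": "jog_arm", "kwargs": {
  "rows": [
    {"rotation": [-0.8,0,0],"delta_pos": [0,0,0],"fingers": 0},
    {"rotation": [-0.8,0,0],"delta_pos": [0,0,0],"fingers": 0},
    {"rotation": [-0.8,0,0],"delta_pos": [0,0,0],"fingers": 0},
    {"rotation": [0,0,-0.96],"delta_pos": [0,0,0],"fingers": 0},
    {"rotation": [0,0,-0.96],"delta_pos": [0,0,0],"fingers": 0}
  ]
}}

```text
time: 11.58
position: [0.5042, -0.0921, 0.2348]
eef_rot: [[0.957, 0.289, 0.001], [0.289, -0.957, -0.001], [0.001, 0.001, -1.0]]
ft_force: [0.0, -0.4, 0.6]
finger_gap: 0.094
gripper_force: 0.0
```

{"fn": "jog_arm", "kwargs": {
  "rows": [
    {"rotation": [0,0,-0.96],"delta_pos": [0,0,0],"fingers": 0},
    {"rotation": [0,0,-0.96],"delta_pos": [0,0,0],"fingers": 0},
    {"rotation": [0,0,-0.96],"delta_pos": [0,0,0],"fingers": 0},
    {"rotation": [0,0,-0.96],"delta_pos": [0,0,0],"fingers": 0},
    {"rotation": [0,0,-0.96],"delta_pos": [0,0,0],"fingers": 0}
  ]
}}

```text
time: 12.2
position: [0.5041, -0.093, 0.2347]
eef_rot: [[0.647, 0.762, 0.001], [0.762, -0.647, -0.0], [0.0, 0.001, -1.0]]
ft_force: [0.2, 0.7, 0.9]
finger_gap: 0.0943
gripper_force: 0.0
```

{"fn": "jog_arm", "kwargs": {
  "rows": [
    {"rotation": [0,0,-0.96],"delta_pos": [0,0,0],"fingers": 0},
    {"rotation": [0,0,-0.96],"delta_pos": [0,0,0],"fingers": 0},
    {"rotation": [0,0,-0.96],"delta_pos": [0,0,0],"fingers": 0},
    {"rotation": [0,0,-0.96],"delta_pos": [0,0,0],"fingers": 0},
    {"rotation": [0,0,-0.96],"delta_pos": [0,0,0],"fingers": 0}
  ]
}}

```text
time: 12.82
position: [0.5041, -0.093, 0.2347]
eef_rot: [[0.127, 0.992, 0.001], [0.992, -0.127, -0.001], [-0.0, 0.001, -1.0]]
ft_force: [-0.8, 0.5, -0.2]
finger_gap: 0.0939
gripper_force: 0.0
```

{"fn": "jog_arm", "kwargs": {
  "rows": [
    {"rotation": [0,0,-0.96],"delta_pos": [0,0,0],"fingers": 0},
    {"rotation": [0,0,-0.96],"delta_pos": [0,0,0],"fingers": 0},
    {"rotation": [0,0,0],"delta_pos": [0,0,0],"fingers": 0}
  ]
}}

```text
time: 13.2
position: [0.5041, -0.0933, 0.2346]
eef_rot: [[-0.097, 0.995, 0.001], [0.995, 0.097, -0.0], [-0.0, 0.001, -1.0]]
ft_force: [0.2, -0.1, 0.0]
finger_gap: 0.0942
gripper_force: 0.0
```

```bash
python3 -c "
from st import *
for i in range(2): env.grab_frame('top')
st();go([.4715,-.1485,.22])
im,d,P=wlook(['punch'],1);save('w4',im)
for z0,z1 in [(.02,.06),(.06,.1),(.1,.126),(.14,.16)]:
    m=(np.hypot(P[...,0]-.471,P[...,1]+.149)<.04)&(P[...,2]>z0)&(P[...,2]<z1);Q=P[m]
    if len(Q)>5: print(z0,len(Q),np.percentile(Q,2,0),np.percentile(Q,98,0),cv2.minAreaRect(Q[:,:2].astype(np.float32)))
"
```

```text
t 13.3 p [ 0.5041 -0.0938  0.2345] q [ 21.24  23.62 -19.46 106.15   9.8   51.82   2.66] F [ 0.8  0.5 -0.2] gap 0.0938 gf 0.0
[[-0.095, 0.995, 0.001], [0.995, 0.095, -0.0], [-0.0, 0.001, -1.0]]
units [-1.284 -0.941  0.363] rows 1.28
punch 0.65 [245.9, 243.5] ztop 0.1487 115 [ 0.4732 -0.1421  0.1468] ((0.4721122980117798, -0.1473274677991867), 0.010915604420006275) [109. 108. 107.]
0.02 248 [ 0.4585 -0.1573  0.0218] [ 0.4857 -0.1356  0.0589] ((0.47721391916275024, -0.1422070562839508), (0.017771799117326736, 0.03561374545097351), 52.66069412231445)
0.06 342 [ 0.4585 -0.1562  0.0616] [ 0.4856 -0.1356  0.0996] ((0.4770316183567047, -0.1422608345746994), (0.017539653927087784, 0.03525836020708084), 53.04951858520508)
0.1 485 [ 0.4589 -0.1618  0.101 ] [ 0.4854 -0.1357  0.125 ] ((0.47204723954200745, -0.14932425320148468), (0.02562146820127964, 0.02654619701206684), 5.773316860198975)
0.14 164 [ 0.4619 -0.1498  0.1401] [ 0.4823 -0.1385  0.1507] ((0.4730474650859833, -0.14464974403381348), (0.012362252920866013, 0.021638603881001472), 73.2622299194336)
```

{"fn": "jog_arm", "kwargs": {
  "rows": [
    {"rotation": [0,0,0],"delta_pos": [-0.65,-0.465,0],"fingers": 0.3},
    {"rotation": [0,0,0],"delta_pos": [-0.65,-0.465,0],"fingers": 0.4},
    {"rotation": [0,0,0],"delta_pos": [0,0,0],"fingers": 0.4},
    {"rotation": [0,0,0],"delta_pos": [0,0,1],"fingers": 0.4},
    {"rotation": [0,0,0],"delta_pos": [0,0,1],"fingers": 0.4}
  ],
  "squeeze": 45
}}

```text
time: 14.02
position: [0.4733, -0.1489, 0.154]
eef_rot: [[-0.096, 0.995, 0.003], [0.995, 0.096, 0.0], [-0.0, 0.003, -1.0]]
ft_force: [0.6, 0.9, -0.7]
finger_gap: 0.0567
gripper_force: 0.0
```

{"fn": "jog_arm", "kwargs": {
  "rows": [
    {"rotation": [0,0,0],"delta_pos": [0,0,1],"fingers": 0.4},
    {"rotation": [0,0,0],"delta_pos": [0,0,0.71],"fingers": 0.4},
    {"rotation": [0,0,0],"delta_pos": [0,0,0],"fingers": 1},
    {"rotation": [0,0,0],"delta_pos": [0,0,0],"fingers": 1},
    {"rotation": [0,0,0],"delta_pos": [0,0,0],"fingers": 1}
  ]
}}

```text
time: 14.65
position: [0.4731, -0.1498, 0.0872]
eef_rot: [[-0.095, 0.995, 0.003], [0.995, 0.095, -0.001], [-0.001, 0.002, -1.0]]
ft_force: [-1.5, -0.2, 0.7]
finger_gap: 0.0298
gripper_force: 2.0
```

{"fn": "jog_arm", "kwargs": {
  "rows": [
    {"rotation": [0,0,0],"delta_pos": [0,0,0],"fingers": 1},
    {"rotation": [0,0,0],"delta_pos": [0,0,0],"fingers": 1},
    {"rotation": [0,0,0],"delta_pos": [0,0,0],"fingers": 1}
  ]
}}

```text
time: 15.02
position: [0.4721, -0.15, 0.0869]
eef_rot: [[-0.095, 0.995, 0.001], [0.995, 0.095, -0.001], [-0.001, 0.001, -1.0]]
ft_force: [-2.2, -0.1, 6.5]
finger_gap: 0.0258
gripper_force: 44.9
```

{"fn": "jog_arm", "kwargs": {
  "rows": [
    {"rotation": [0,0,0],"delta_pos": [0,0,-0.4],"fingers": 1},
    {"rotation": [0,0,0],"delta_pos": [0.56,-0.6,0],"fingers": 1},
    {"rotation": [0,0,0],"delta_pos": [0.56,-0.6,0],"fingers": 1},
    {"rotation": [0,0,0.75],"delta_pos": [0,0,0],"fingers": 1},
    {"rotation": [0,0,0.75],"delta_pos": [0,0,0],"fingers": 1}
  ]
}}

```text
time: 15.65
position: [0.419, -0.1095, 0.1016]
eef_rot: [[0.087, 0.996, -0.001], [0.996, -0.087, 0.0], [0.0, -0.001, -1.0]]
ft_force: [-0.2, 0.2, -8.8]
finger_gap: 0.0257
gripper_force: 45.0
```

{"fn": "jog_arm", "kwargs": {
  "rows": [
    {"rotation": [0,0,0.75],"delta_pos": [0,0,0],"fingers": 1},
    {"rotation": [0,0,0],"delta_pos": [0,0,0],"fingers": 1},
    {"rotation": [0,0,0],"delta_pos": [0,0,0],"fingers": 1},
    {"rotation": [0,0,0],"delta_pos": [0,0,0.25],"fingers": 1},
    {"rotation": [0,0,0],"delta_pos": [0,0,0.11],"fingers": 1}
  ]
}}

```text
time: 16.27
position: [0.4193, -0.1098, 0.0869]
eef_rot: [[0.173, 0.985, -0.001], [0.985, -0.173, 0.0], [-0.0, -0.001, -1.0]]
ft_force: [-8.3, 2.4, 53.2]
finger_gap: 0.0256
gripper_force: 45.0
```

{"fn": "jog_arm", "kwargs": {
  "rows": [
    {"rotation": [0,0,0],"delta_pos": [0,0,0],"fingers": 1},
    {"rotation": [0,0,0],"delta_pos": [0,0,0],"fingers": 1}
  ]
}}

```text
time: 16.52
position: [0.4198, -0.1098, 0.0872]
eef_rot: [[0.173, 0.985, -0.0], [0.985, -0.173, 0.0], [0.0, -0.0, -1.0]]
ft_force: [-0.9, -0.7, -8.2]
finger_gap: 0.0259
gripper_force: 45.0
```

{"fn": "jog_arm", "kwargs": {
  "rows": [
    {"rotation": [0,0,0],"delta_pos": [0,0,0.015],"fingers": 1},
    {"rotation": [0,0,0],"delta_pos": [0,0,0],"fingers": 0.6},
    {"rotation": [0,0,0],"delta_pos": [0,0,0],"fingers": 0.4},
    {"rotation": [0,0,0],"delta_pos": [0,0,0],"fingers": 0.3},
    {"rotation": [0,0,0],"delta_pos": [0,0,-0.6],"fingers": 0.2}
  ]
}}

```text
time: 17.15
position: [0.4189, -0.1096, 0.1103]
eef_rot: [[0.173, 0.985, -0.003], [0.985, -0.173, 0.001], [0.0, -0.003, -1.0]]
ft_force: [-0.1, -0.8, 0.1]
finger_gap: 0.0624
gripper_force: 0.0
```

{"fn": "jog_arm", "kwargs": {
  "rows": [
    {"rotation": [0,0,0],"delta_pos": [0,0,-1],"fingers": 0.2},
    {"rotation": [0,0,0],"delta_pos": [0,0,-1],"fingers": 0.2},
    {"rotation": [0,0,0],"delta_pos": [0,0,-1],"fingers": 0.2},
    {"rotation": [0,0,0],"delta_pos": [-0.75,0,-0.5],"fingers": 0.2},
    {"rotation": [0,0,0],"delta_pos": [-0.75,0,0],"fingers": 0.2}
  ]
}}

```text
time: 17.77
position: [0.4106, -0.1699, 0.2529]
eef_rot: [[0.173, 0.985, 0.004], [0.985, -0.173, -0.002], [-0.001, 0.005, -1.0]]
ft_force: [0.2, 0.5, -0.7]
finger_gap: 0.0754
gripper_force: 0.0
```

```bash
python3 -c "
from st import *
for i in range(2): env.grab_frame('top')
st()
for cam in ['scene']:
  im,d=env.grab_frame(cam);P=cloud(cam,d);save('d'+cam,im)
  for z0,z1 in [(.02,.06),(.06,.1),(.1,.126),(.135,.16)]:
    m=(np.hypot(P[...,0]-.42,P[...,1]+.11)<.04)&(P[...,2]>z0)&(P[...,2]<z1);Q=P[m]
    if len(Q)>5: print(z0,len(Q),np.percentile(Q,2,0),np.percentile(Q,98,0),cv2.minAreaRect(Q[:,:2].astype(np.float32)))
im,d,P=wlook(['punch'],1)
for z0,z1 in [(.02,.06),(.06,.1),(.1,.126),(.14,.16)]:
    m=(np.hypot(P[...,0]-.42,P[...,1]+.11)<.04)&(P[...,2]>z0)&(P[...,2]<z1);Q=P[m]
    if len(Q)>5: print(z0,len(Q),np.percentile(Q,2,0),np.percentile(Q,98,0),cv2.minAreaRect(Q[:,:2].astype(np.float32)))
"
```

```text
t 17.88 p [ 0.4088 -0.1721  0.2514] q [ 29.14  16.01 -12.78 114.44   4.7   49.94   3.53] F [-0.5  0.8  0.1] gap 0.0756 gf 0.0
[[0.179, 0.984, 0.001], [0.984, -0.179, -0.002], [-0.002, 0.001, -1.0]]
0.02 122 [ 0.4182 -0.124   0.0219] [ 0.4362 -0.0963  0.059 ] ((0.42988479137420654, -0.10768696665763855), (0.016759084537625313, 0.03172304481267929), 22.853923797607422)
0.06 132 [ 0.4142 -0.1228  0.0608] [ 0.4364 -0.0958  0.0988] ((0.4269418716430664, -0.10530632734298706), (0.022289779037237167, 0.0357658676803112), 31.266679763793945)
0.1 99 [ 0.4129 -0.1239  0.1011] [ 0.4351 -0.0953  0.125 ] ((0.42801082134246826, -0.10566999018192291), (0.019944824278354645, 0.03555218130350113), 30.07730484008789)
0.135 40 [ 0.4195 -0.1188  0.1359] [ 0.4328 -0.0998  0.1491] ((0.42653703689575195, -0.11040894687175751), (0.02116287872195244, 0.014209591783583164), 89.61646270751953)
punch 0.67 [278.2, 144.0] ztop 0.149 59 [ 0.4216 -0.1051  0.1472] ((0.42038318514823914, -0.10952041298151016), 0.01096556056290865) [204. 203. 202.]
0.02 21 [ 0.4109 -0.0989  0.0241] [ 0.4341 -0.0949  0.0372] ((0.4225088953971863, -0.09686742722988129), (0.0002632539835758507, 0.024788590148091316), 79.96648406982422)
0.06 23 [ 0.4111 -0.0986  0.0718] [ 0.4335 -0.095   0.0858] ((0.4222313165664673, -0.09671047329902649), (0.00028714118525385857, 0.023814108222723007), 80.9554214477539)
0.1 571 [ 0.4073 -0.1222  0.1207] [ 0.4333 -0.0959  0.1245] ((0.42026183009147644, -0.10910070687532425), (0.025316888466477394, 0.025146473199129105), 80.06182098388672)
0.14 86 [ 0.4097 -0.1194  0.1404] [ 0.4311 -0.0988  0.1515] ((0.42055320739746094, -0.10904306173324585), (0.021081607788801193, 0.0213906429708004), 54.5285530090332)
```

{"fn": "jog_arm", "kwargs": {
  "rows": [
    {"rotation": [0,0.935,0],"delta_pos": [0,0,0],"fingers": 0.2},
    {"rotation": [0,0.935,0],"delta_pos": [0,0,0],"fingers": 0.2},
    {"rotation": [0,0.935,0],"delta_pos": [0,0,0],"fingers": 0.2},
    {"rotation": [0,0.935,0],"delta_pos": [0,0,0],"fingers": 0.2},
    {"rotation": [0,0.935,0],"delta_pos": [0,0,0],"fingers": 0.2}
  ]
}}

```text
time: 18.65
position: [0.41, -0.1677, 0.2512]
eef_rot: [[0.145, 0.985, 0.093], [0.832, -0.172, 0.527], [0.536, 0.001, -0.844]]
ft_force: [0.6, -0.1, 0.2]
finger_gap: 0.0752
gripper_force: 0.0
```

{"fn": "jog_arm", "kwargs": {
  "rows": [
    {"rotation": [0,0.935,0],"delta_pos": [0,0,0],"fingers": 0.2},
    {"rotation": [0,0.935,0],"delta_pos": [0,0,0],"fingers": 0.2},
    {"rotation": [0,0.935,0],"delta_pos": [0,0,0],"fingers": 0.2},
    {"rotation": [0,0.935,0],"delta_pos": [0,0,0],"fingers": 0.2},
    {"rotation": [0,0,0],"delta_pos": [0,0,0],"fingers": 0.2}
  ]
}}

```text
time: 19.27
position: [0.4091, -0.1689, 0.2491]
eef_rot: [[0.095, 0.985, 0.146], [0.521, -0.174, 0.835], [0.848, -0.003, -0.53]]
ft_force: [-0.5, -0.3, -0.2]
finger_gap: 0.0749
gripper_force: 0.0
```

```bash
python3 -c "
from st import *
st()
from kin import *
p,e=fit(.1);print(p,e);print(fk(env.get_obs()['joints'],p)[2])"
```

```text
t 19.27 p [ 0.4091 -0.1689  0.2491] q [ 65.45  43.23 -23.31 101.43 -30.8   76.95  50.69] F [-0.5 -0.3 -0.2] gap 0.0749 gf 0.0
[[0.095, 0.985, 0.146], [0.521, -0.174, 0.835], [0.848, -0.003, -0.53]]
[ 0.     -0.0114  0.3361  0.0005 -0.0163  0.559  -0.     -0.0001  0.3814
 -0.0001 -0.0002  0.3758] 0.3303559641184284
[array([-0.0104, -0.0048,  0.3361]), array([ 0.1374, -0.3638,  0.7386]), array([ 0.3542, -0.4828,  0.4484])]
```

{"fn": "jog_arm", "kwargs": {
  "rows": [
    {"rotation": [0,0.93,0],"delta_pos": [0,0,0],"fingers": 0.2},
    {"rotation": [0,0.93,0],"delta_pos": [0,0,0],"fingers": 0.2},
    {"rotation": [0,0.93,0],"delta_pos": [0,0,0],"fingers": 0.2},
    {"rotation": [0,0.93,0],"delta_pos": [0,0,0],"fingers": 0.2},
    {"rotation": [0,0.93,0],"delta_pos": [0,0,0],"fingers": 0.2}
  ]
}}

```text
time: 19.9
position: [0.4102, -0.168, 0.2518]
eef_rot: [[-0.001, 0.985, 0.171], [0.003, -0.171, 0.985], [1.0, 0.001, -0.003]]
ft_force: [-0.0, -0.7, 0.1]
finger_gap: 0.0751
gripper_force: 0.0
```

{"fn": "jog_arm", "kwargs": {
  "rows": [
    {"rotation": [0,0,0],"delta_pos": [-0.75,0,0],"fingers": 0.2},
    {"rotation": [0,0,0],"delta_pos": [-0.75,0,0],"fingers": 0.2},
    {"rotation": [0,0,0],"delta_pos": [-0.75,0,0],"fingers": 0.2},
    {"rotation": [0,0,0],"delta_pos": [-0.75,0,0],"fingers": 0.2},
    {"rotation": [0,0,0],"delta_pos": [0,0,0],"fingers": 0.2}
  ]
}}

```text
time: 20.52
position: [0.4097, -0.1681, 0.1305]
eef_rot: [[0.002, 0.985, 0.171], [0.003, -0.171, 0.985], [1.0, -0.001, -0.003]]
ft_force: [0.2, 0.1, 0.4]
finger_gap: 0.0752
gripper_force: 0.0
```

```bash
python3 -c "
from st import *
st();env.grab_frame('top');env.grab_frame('top');st()
im,d=env.grab_frame('scene');save('escene',im)
from kin import *
p,e=fit(.1);print(fk(env.get_obs()['joints'],p)[2]);go([.420+.019*.174,-.1095+.019*.985,.068])
"
```

```text
t 20.52 p [ 0.4097 -0.1681  0.1305] q [ 69.64  75.68 -25.24  90.61 -33.05  88.11  61.49] F [0.2 0.1 0.4] gap 0.0752 gf 0.0
[[0.002, 0.985, 0.171], [0.003, -0.171, 0.985], [1.0, -0.001, -0.003]]
t 20.62 p [ 0.4101 -0.1687  0.1324] q [ 69.69  75.51 -25.32  90.62 -33.1   88.18  61.5 ] F [ 0.1 -1.  -0.1] gap 0.0752 gf 0.0
[[-0.001, 0.985, 0.172], [0.004, -0.172, 0.985], [1.0, 0.001, -0.003]]
[array([-0.0107, -0.004 ,  0.336 ]), array([ 0.1639, -0.5185,  0.469 ]), array([ 0.3454, -0.5392,  0.1341])]
units [-1.607 -0.013  1.99 ] rows 1.99
```

View pics/escene.png

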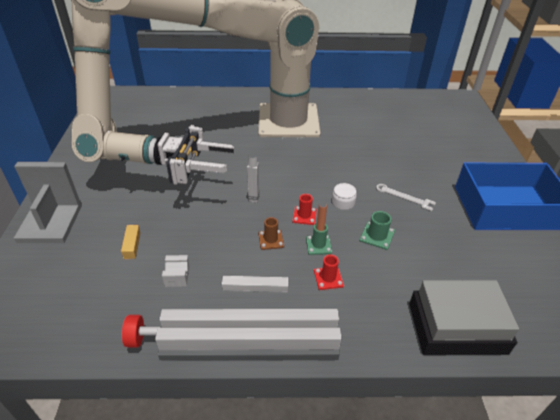

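{"fn": "jog_arm", "kwargs": {
  "rows": [
    {"rotation": [0,0,0],"delta_pos": [-0.5,0,0],"fingers": 0.2},
    {"rotation": [0,0,0],"delta_pos": [-0.4,0,0],"fingers": 0.2},
    {"rotation": [0,0,0],"delta_pos": [-0.3,0,0],"fingers": 0.2},
    {"rotation": [0,0,0],"delta_pos": [-0.15,0,0],"fingers": 0.2},
    {"rotation": [0,0,0],"delta_pos": [-0.1,0,0],"fingers": 0.2}
  ]
}}

```text
time: 21.3
position: [0.4094, -0.1694, 0.0725]
eef_rot: [[0.0, 0.985, 0.174], [0.002, -0.174, 0.985], [1.0, -0.0, -0.002]]
ft_force: [-0.1, -0.6, -0.0]
finger_gap: 0.0753
gripper_force: 0.0
```

```bash
python3 -c "
from st import *
o=st();print(np.round(o['joint_torque'],1));go([.420+.019*.174,-.1095+.019*.985,.073])"
```

```text
t 21.3 p [ 0.4094 -0.1694  0.0725] q [ 69.14  81.25 -24.15  86.94 -31.4   87.29  63.3 ] F [-0.1 -0.6 -0. ] gap 0.0753 gf 0.0
[[0.0, 0.985, 0.174], [0.002, -0.174, 0.985], [1.0, -0.0, -0.002]]
[  0.  -61.5 -10.   -1.2  -1.9   3.8  -0. ]
units [0.016 0.002 1.995] rows 1.99
```

Free so far; advance and close.

{"fn": "jog_arm", "kwargs": {
  "rows": [
    {"rotation": [0,0,0],"delta_pos": [0,0,0.7],"fingers": 0.2},
    {"rotation": [0,0,0],"delta_pos": [0,0,0.7],"fingers": 0.2},
    {"rotation": [0,0,0],"delta_pos": [0,0,0.59],"fingers": 0.2},
    {"rotation": [0,0,0],"delta_pos": [0,0,0],"fingers": 0.4},
    {"rotation": [0,0,0],"delta_pos": [0,0,0],"fingers": 1}
  ],
  "squeeze": 55
}}

```text
time: 21.92
position: [0.4233, -0.0922, 0.0723]
eef_rot: [[0.0, 0.985, 0.174], [0.004, -0.174, 0.985], [1.0, 0.0, -0.004]]
ft_force: [-0.6, 0.1, -0.2]
finger_gap: 0.0585
gripper_force: 0.0
```

{"fn": "jog_arm", "kwargs": {
  "rows": [
    {"rotation": [0,0,0],"delta_pos": [0,0,0],"fingers": 1},
    {"rotation": [0,0,0],"delta_pos": [0,0,0],"fingers": 1},
    {"rotation": [0,0,0],"delta_pos": [0,0,0],"fingers": 1},
    {"rotation": [0,0,0],"delta_pos": [0,0,0],"fingers": 1},
    {"rotation": [0,0,0],"delta_pos": [0,0,0],"fingers": 1}
  ]
}}

```text
time: 22.55
position: [0.423, -0.0912, 0.0726]
eef_rot: [[0.001, 0.985, 0.174], [0.003, -0.174, 0.985], [1.0, 0.0, -0.003]]
ft_force: [-0.7, -0.6, 0.5]
finger_gap: 0.0258
gripper_force: 55.0
```

```bash
python3 -c "
from st import *
st()"
```

```text
t 22.55 p [ 0.423  -0.0912  0.0726] q [ 66.34  81.01 -26.39  96.12 -34.52  77.31  66.65] F [-0.7 -0.6  0.5] gap 0.0258 gf 55.0
[[0.001, 0.985, 0.174], [0.003, -0.174, 0.985], [1.0, 0.0, -0.003]]
```

```bash
cat > sim.py <<'E'
from kin import *
from workcell import env
np.set_printoptions(precision=1,suppress=True)
p,_=fit(.1)
o=env.get_obs();q=np.array(o['joints']);x=np.array(o['position']);R=Ro.from_matrix(o['eef_rot'])
def step(rot,d,n,tag):
    global q,x,R
    mx=0
    for i in range(n):
        x=x+R.apply(np.array(d)*.04); R=R*Ro.from_rotvec(np.array(rot)*.12); q0=q
        f=lambda v:np.r_[(fk(v,p)[0]-x)*100,(fk(v,p)[1].inv()*R).as_rotvec()*20,(v-q0)*3e-3]
        r=least_squares(f,np.clip(q0,LO+.5,HI-.5),bounds=(LO+.1,HI-.1)); q=r.x; mx=max(mx,np.abs(q-q0).max()/.125)
        if np.abs(r.fun[:6]).max()>.3: print('miss',i,np.abs(r.fun[:6]).max())
    print(tag,'q',q,'x',x.round(3),'wrist',fk(q,p)[2][2].round(3)*1000,'maxspeed',mx)
step([0,0,0],[.93,0,0],7,'lift')
step([0,-.935,0],[0,0,0],14,'down')
step([0,0,-.93],[0,0,0],11,'yaw')
def to(t):
    d=R.inv().apply(np.array(t)-x)/.04;n=int(np.ceil(np.abs(d).max()));step([0,0,0],d/n,n,'to')
to([.582,.205,.33])
step([0,-.935,0],[0,0,0],14,'tilt')
to([.582,.205,.087]); print(R.as_matrix().round(2))
E
python3 sim.py
```

```text
lift q [ 69.7  55.4 -33.1 105.5 -43.7  86.4  54.9] x [ 0.4 -0.1  0.3] wrist [ 358. -461.  334.] maxspeed 29.480887168171193
down q [ 30.1  10.8 -26.4 107.7   5.6  62.7  -8.4] x [ 0.4 -0.1  0.3] wrist [423. -89. 709.] maxspeed 69.98322900175151
yaw q [ 39.3  12.  -37.9 107.5   8.5  63.3  58.6] x [ 0.4 -0.1  0.3] wrist [423. -89. 709.] maxspeed 48.97472535927985
to q [  0.1  31.  -37.8  81.4  19.3  74.3  21.3] x [0.6 0.2 0.3] wrist [582. 206. 706.] maxspeed 45.09440842898289
tilt q [-51.6  48.7 -12.7 124.2  91.5  99.5 -81.8] x [0.6 0.2 0.3] wrist [255. 391. 330.] maxspeed 77.07725311508578
to q [ -52.5   77.5  -10.3  114.6   93.4  101.  -100.9] x [0.6 0.2 0.1] wrist [255. 391.  87.] maxspeed 34.154759387490174
[[-0.   0.5  0.9]
 [-0.   0.9 -0.5]
 [-1.  -0.   0. ]]
```

{"fn": "jog_arm", "kwargs": {
  "rows": [
    {"rotation": [0,0,0],"delta_pos": [0.4,0,0],"fingers": 1},
    {"rotation": [0,0,0],"delta_pos": [0.9,0,0],"fingers": 1},
    {"rotation": [0,0,0],"delta_pos": [0.9,0,0],"fingers": 1},
    {"rotation": [0,0,0],"delta_pos": [0.9,0,0],"fingers": 1},
    {"rotation": [0,0,0],"delta_pos": [0.9,0,0],"fingers": 1}
  ]
}}

```text
time: 23.18
position: [0.4232, -0.0909, 0.2321]
eef_rot: [[0.002, 0.985, 0.174], [0.008, -0.174, 0.985], [1.0, -0.001, -0.008]]
ft_force: [-0.4, 0.1, -7.9]
finger_gap: 0.026
gripper_force: 55.0
```

{"fn": "jog_arm", "kwargs": {
  "rows": [
    {"rotation": [0,0,0],"delta_pos": [0.9,0,0],"fingers": 1},
    {"rotation": [0,0,0],"delta_pos": [0.9,0,0],"fingers": 1},
    {"rotation": [0,0,0],"delta_pos": [0.7,0,0],"fingers": 1},
    {"rotation": [0,-0.6,0],"delta_pos": [0,0,0],"fingers": 1},
    {"rotation": [0,-0.9,0],"delta_pos": [0,0,0],"fingers": 1}
  ]
}}

```text
time: 23.8
position: [0.4225, -0.0907, 0.3307]
eef_rot: [[0.035, 0.985, 0.171], [0.186, -0.174, 0.967], [0.982, -0.002, -0.189]]
ft_force: [-0.3, 0.5, -8.0]
finger_gap: 0.0259
gripper_force: 55.0
```

{"fn": "jog_arm", "kwargs": {
  "rows": [
    {"rotation": [0,-0.95,0],"delta_pos": [0,0,0],"fingers": 1},
    {"rotation": [0,-0.95,0],"delta_pos": [0,0,0],"fingers": 1},
    {"rotation": [0,-0.95,0],"delta_pos": [0,0,0],"fingers": 1},
    {"rotation": [0,-0.95,0],"delta_pos": [0,0,0],"fingers": 1},
    {"rotation": [0,-0.95,0],"delta_pos": [0,0,0],"fingers": 1}
  ]
}}

```text
time: 24.42
position: [0.4216, -0.0898, 0.332]
eef_rot: [[0.12, 0.985, 0.124], [0.677, -0.173, 0.715], [0.726, -0.002, -0.688]]
ft_force: [-0.1, 0.5, -7.8]
finger_gap: 0.0257
gripper_force: 55.0
```

{"fn": "jog_arm", "kwargs": {
  "rows": [
    {"rotation": [0,-0.95,0],"delta_pos": [0,0,0],"fingers": 1},
    {"rotation": [0,-0.95,0],"delta_pos": [0,0,0],"fingers": 1},
    {"rotation": [0,-0.95,0],"delta_pos": [0,0,0],"fingers": 1},
    {"rotation": [0,-0.95,0],"delta_pos": [0,0,0],"fingers": 1},
    {"rotation": [0,-0.95,0],"delta_pos": [0,0,0],"fingers": 1}
  ]
}}

```text
time: 25.05
position: [0.4202, -0.0888, 0.3319]
eef_rot: [[0.168, 0.985, 0.037], [0.956, -0.172, 0.239], [0.242, -0.005, -0.97]]
ft_force: [-0.6, -0.7, -8.6]
finger_gap: 0.0258
gripper_force: 55.0
```

```bash
python3 -c "
from st import *
st()"
```

```text
t 25.05 p [ 0.4202 -0.0888  0.3319] q [ 40.3   12.47 -24.85 107.58  -9.75  63.15  10.53] F [-0.6 -0.7 -8.6] gap 0.0258 gf 55.0
[[0.168, 0.985, 0.037], [0.956, -0.172, 0.239], [0.242, -0.005, -0.97]]
```

{"fn": "jog_arm", "kwargs": {
  "rows": [
    {"rotation": [0,-1,0],"delta_pos": [0,0,0],"fingers": 1},
    {"rotation": [0,-1,0],"delta_pos": [0,0,0],"fingers": 1},
    {"rotation": [0,0,-0.9],"delta_pos": [0,0,0],"fingers": 1},
    {"rotation": [0,0,-0.93],"delta_pos": [0,0,0],"fingers": 1},
    {"rotation": [0,0,-0.93],"delta_pos": [0,0,0],"fingers": 1}
  ]
}}

```text
time: 25.68
position: [0.4197, -0.0885, 0.3314]
eef_rot: [[-0.161, 0.987, -0.005], [0.987, 0.161, 0.009], [0.01, -0.004, -1.0]]
ft_force: [0.9, -0.2, -7.8]
finger_gap: 0.0256
gripper_force: 55.0
```

{"fn": "jog_arm", "kwargs": {
  "rows": [
    {"rotation": [0,0,-0.93],"delta_pos": [0,0,0],"fingers": 1},
    {"rotation": [0,0,-0.93],"delta_pos": [0,0,0],"fingers": 1},
    {"rotation": [0,0,-0.93],"delta_pos": [0,0,0],"fingers": 1},
    {"rotation": [0,0,-0.93],"delta_pos": [0,0,0],"fingers": 1},
    {"rotation": [0,0,-0.93],"delta_pos": [0,0,0],"fingers": 1}
  ]
}}

```text
time: 26.3
position: [0.4196, -0.0888, 0.3313]
eef_rot: [[-0.659, 0.752, -0.005], [0.752, 0.659, 0.009], [0.01, 0.002, -1.0]]
ft_force: [0.0, -0.4, -9.3]
finger_gap: 0.0258
gripper_force: 55.0
```

{"fn": "jog_arm", "kwargs": {
  "rows": [
    {"rotation": [0,0,-0.93],"delta_pos": [0,0,0],"fingers": 1},
    {"rotation": [0,0,-0.93],"delta_pos": [0,0,0],"fingers": 1},
    {"rotation": [0,0,-0.93],"delta_pos": [0,0,0],"fingers": 1},
    {"rotation": [0,0,0],"delta_pos": [0,0,0],"fingers": 1}
  ]
}}

```text
time: 26.8
position: [0.4203, -0.0892, 0.3316]
eef_rot: [[-0.867, 0.498, -0.004], [0.498, 0.867, 0.009], [0.008, 0.006, -1.0]]
ft_force: [-0.3, -0.2, -8.5]
finger_gap: 0.0256
gripper_force: 55.0
```

```bash
python3 -c "
from st import *
st();go([.582,.205,.33])"
```

```text
t 26.8 p [ 0.4203 -0.0892  0.3316] q [ 38.41  11.81 -36.11 107.75   7.23  63.09  59.68] F [-0.3 -0.2 -8.5] gap 0.0256 gf 55.0
[[-0.867, 0.498, -0.004], [0.498, 0.867, 0.009], [0.008, 0.006, -1.0]]
units [0.159 8.389 0.087] rows 8.39
```

{"fn": "jog_arm", "kwargs": {
  "rows": [
    {"rotation": [0,0,0],"delta_pos": [0,0.93,0],"fingers": 1},
    {"rotation": [0,0,0],"delta_pos": [0,0.93,0],"fingers": 1},
    {"rotation": [0,0,0],"delta_pos": [0,0.93,0],"fingers": 1},
    {"rotation": [0,0,0],"delta_pos": [0,0.93,0],"fingers": 1},
    {"rotation": [0,0,0],"delta_pos": [0,0.93,0],"fingers": 1}
  ]
}}

```text
time: 27.42
position: [0.5144, 0.0719, 0.3332]
eef_rot: [[-0.866, 0.5, -0.002], [0.5, 0.866, 0.007], [0.005, 0.005, -1.0]]
ft_force: [0.9, -0.3, -8.5]
finger_gap: 0.0257
gripper_force: 55.0
```

{"fn": "jog_arm", "kwargs": {
  "rows": [
    {"rotation": [0,0,0],"delta_pos": [0.16,0.93,0],"fingers": 1},
    {"rotation": [0,0,0],"delta_pos": [0,0.93,0],"fingers": 1},
    {"rotation": [0,0,0],"delta_pos": [0,0.93,0],"fingers": 1},
    {"rotation": [0,0,0],"delta_pos": [0,0.93,0],"fingers": 1},
    {"rotation": [0,0,0],"delta_pos": [0,0,0],"fingers": 1}
  ]
}}

```text
time: 28.05
position: [0.5828, 0.207, 0.3336]
eef_rot: [[-0.869, 0.495, -0.003], [0.495, 0.869, 0.01], [0.007, 0.007, -1.0]]
ft_force: [-0.9, -0.7, -8.6]
finger_gap: 0.0258
gripper_force: 55.0
```

{"fn": "jog_arm", "kwargs": {
  "rows": [
    {"rotation": [0,-0.8,0],"delta_pos": [0,0,0],"fingers": 1},
    {"rotation": [0,-0.95,0],"delta_pos": [0,0,0],"fingers": 1},
    {"rotation": [0,-0.95,0],"delta_pos": [0,0,0],"fingers": 1},
    {"rotation": [0,-0.95,0],"delta_pos": [0,0,0],"fingers": 1},
    {"rotation": [0,-0.95,0],"delta_pos": [0,0,0],"fingers": 1}
  ]
}}

```text
time: 28.68
position: [0.5822, 0.202, 0.3342]
eef_rot: [[-0.736, 0.501, 0.455], [0.43, 0.866, -0.257], [-0.523, 0.006, -0.853]]
ft_force: [0.0, 0.1, -9.0]
finger_gap: 0.0254
gripper_force: 55.0
```

```bash
python3 -c "
from st import *
st()"
```

```text
t 28.68 p [0.5822 0.202  0.3342] q [-19.24  21.31 -27.59 103.    48.49  58.78 -11.2 ] F [ 0.   0.1 -9. ] gap 0.0254 gf 55.0
[[-0.736, 0.501, 0.455], [0.43, 0.866, -0.257], [-0.523, 0.006, -0.853]]
```

{"fn": "jog_arm", "kwargs": {
  "rows": [
    {"rotation": [0,-0.945,0],"delta_pos": [0,0,0],"fingers": 1},
    {"rotation": [0,-0.945,0],"delta_pos": [0,0,0],"fingers": 1},
    {"rotation": [0,-0.945,0],"delta_pos": [0,0,0],"fingers": 1},
    {"rotation": [0,-0.945,0],"delta_pos": [0,0,0],"fingers": 1},
    {"rotation": [0,-0.945,0],"delta_pos": [0,0,0],"fingers": 1}
  ]
}}

```text
time: 29.3
position: [0.5828, 0.2031, 0.3337]
eef_rot: [[-0.378, 0.499, 0.78], [0.227, 0.867, -0.444], [-0.898, 0.009, -0.44]]
ft_force: [-1.0, -1.3, -9.4]
finger_gap: 0.0254
gripper_force: 55.0
```

{"fn": "jog_arm", "kwargs": {
  "rows": [
    {"rotation": [0,-0.945,0],"delta_pos": [0,0,0],"fingers": 1},
    {"rotation": [0,-0.945,0],"delta_pos": [0,0,0],"fingers": 1},
    {"rotation": [0,-0.945,0],"delta_pos": [0,0,0],"fingers": 1},
    {"rotation": [0,-0.945,0],"delta_pos": [0,0,0],"fingers": 1},
    {"rotation": [0,0,0],"delta_pos": [0,0,0],"fingers": 1}
  ]
}}

```text
time: 29.92
position: [0.5839, 0.2042, 0.3305]
eef_rot: [[-0.006, 0.497, 0.868], [0.007, 0.868, -0.497], [-1.0, 0.003, -0.008]]
ft_force: [-0.1, -0.6, -8.8]
finger_gap: 0.0259
gripper_force: 55.0
```

```bash
cat > pv.py <<'E'
from st import *
def punch(z0=.15,zs=None,r=.05,cx=.5657,cy=.2143):
    for cam in ['scene','top']:
        im,d=env.grab_frame(cam);P=cloud(cam,d);save('f_%s_%.2f'%(cam,env.get_obs()['time']),im)
        reg=env.outline_of('punch',cam);print(cam,[(round(v['conf'],2),np.round(v['point'])) for v in reg[:2]])
        for z in zs:
            m=(np.hypot(P[...,0]-cx,P[...,1]-cy)<r)&(abs(P[...,2]-z)<.012);Q=P[m]
            if len(Q)>5: print(' %.3f'%z,len(Q),np.percentile(Q,3,0),np.percentile(Q,97,0))
E
python3 -c "
from pv import *
env.grab_frame('top');env.grab_frame('top');st()
punch(zs=np.arange(.25,.44,.024))
from kin import *
p,e=fit(.1);print(fk(env.get_obs()['joints'],p)[2])"
```

```text
t 30.02 p [0.5843 0.2034 0.3342] q [-53.1   47.66 -10.02 124.03  91.32  96.96 -81.62] F [ 0.3 -0.5 -7.3] gap 0.0258 gf 55.0
[[-0.001, 0.498, 0.867], [0.01, 0.867, -0.498], [-1.0, 0.008, -0.005]]
scene []
 0.250 23 [0.569  0.203  0.2548] [0.5784 0.2212 0.2614]
 0.274 87 [0.5694 0.2005 0.2627] [0.583  0.2223 0.2854]
 0.298 139 [0.569  0.196  0.2868] [0.5856 0.2269 0.3095]
 0.322 195 [0.558  0.1882 0.311 ] [0.5923 0.2469 0.3333]
 0.346 332 [0.5383 0.1887 0.3345] [0.5905 0.2505 0.3564]
 0.370 160 [0.569  0.1949 0.3591] [0.5858 0.2262 0.3812]
 0.394 233 [0.5607 0.1949 0.3833] [0.5857 0.2254 0.4056]
 0.418 9 [0.5575 0.2029 0.4061] [0.5822 0.2235 0.4071]
top [(0.86, array([127., 179.]))]
 0.274 17 [0.5584 0.1997 0.2641] [0.5702 0.2067 0.2848]
 0.322 67 [0.5185 0.1869 0.3276] [0.5764 0.2466 0.3336]
 0.346 530 [0.5187 0.1878 0.3356] [0.5755 0.2511 0.3529]
 0.370 68 [0.5515 0.1941 0.3592] [0.5718 0.2055 0.3814]
 0.394 84 [0.5519 0.1934 0.3837] [0.5751 0.2188 0.4058]
 0.418 229 [0.5552 0.1962 0.4064] [0.5818 0.2237 0.4107]
[array([ 0.0092, -0.0069,  0.3362]), array([0.2709, 0.315 , 0.7112]), array([0.2589, 0.3901, 0.3371])]
```

{"fn": "jog_arm", "kwargs": {
  "rows": [
    {"rotation": [0,0,0],"delta_pos": [0.85,0.03,-0.1],"fingers": 1},
    {"rotation": [0,0,0],"delta_pos": [0.85,0,0],"fingers": 1},
    {"rotation": [0,0,0],"delta_pos": [0.85,0,0],"fingers": 1},
    {"rotation": [0,0,0],"delta_pos": [0.85,0,0],"fingers": 1},
    {"rotation": [0,0,0],"delta_pos": [0.75,0,0],"fingers": 1}
  ]
}}

```text
time: 30.85
position: [0.5826, 0.2083, 0.1683]
eef_rot: [[0.003, 0.497, 0.868], [0.011, 0.868, -0.497], [-1.0, 0.011, -0.003]]
ft_force: [-0.2, 0.3, -9.4]
finger_gap: 0.026
gripper_force: 55.0
```

```bash
python3 -c "
from pv import *
env.grab_frame('top');env.grab_frame('top');st()
punch(zs=np.r_[.066,np.arange(.09,.27,.024)])
im=cv2.imread('pics/f_scene_%.2f.png'%(env.get_obs()['time']-0)) 
import glob;f=sorted(glob.glob('pics/f_scene*'))[-1];im=cv2.imread(f);cv2.imwrite('pics/g1.png',cv2.resize(im[100:300,300:500],(600,600),interpolation=cv2.INTER_CUBIC))
"
```

```text
t 30.95 p [0.5821 0.2081 0.166 ] q [-53.99  67.99  -9.04 119.24  91.8   98.33 -97.02] F [-0.4 -0.3 -8.1] gap 0.0257 gf 55.0
[[-0.001, 0.497, 0.868], [0.009, 0.868, -0.497], [-1.0, 0.007, -0.006]]
scene [(0.76, array([390., 184.])), (0.73, array([380., 230.]))]
 0.066 169 [0.5439 0.1905 0.0545] [0.5915 0.2358 0.0683]
 0.090 37 [0.5652 0.2062 0.0878] [0.5775 0.2246 0.101 ]
 0.114 70 [0.5681 0.202  0.103 ] [0.5836 0.227  0.1255]
 0.138 94 [0.5688 0.2001 0.1267] [0.5832 0.2289 0.1486]
 0.162 234 [0.5392 0.1922 0.1522] [0.5899 0.2531 0.1738]
 0.186 166 [0.5408 0.1956 0.1743] [0.5848 0.2506 0.1968]
 0.210 120 [0.567  0.1996 0.1988] [0.5847 0.2311 0.2211]
 0.234 146 [0.5554 0.2002 0.2236] [0.5837 0.2307 0.2387]
top [(0.5, array([148., 195.])), (0.24, array([293., 148.]))]
 0.066 91 [0.5407 0.1902 0.0561] [0.5872 0.2263 0.0706]
 0.162 75 [0.5197 0.1909 0.1613] [0.5861 0.2499 0.1738]
 0.186 290 [0.5194 0.1933 0.1756] [0.5729 0.2541 0.1925]
 0.210 39 [0.5497 0.1987 0.1986] [0.5704 0.2101 0.2203]
 0.234 191 [0.5511 0.1999 0.2255] [0.5786 0.2279 0.2453][ WARN:0@13.848] global loadsave.cpp:275 findDecoder imread_('pics/f_scene_31.15.png'): can't open/read file: check file path/integrity
```

View pics/g1.png

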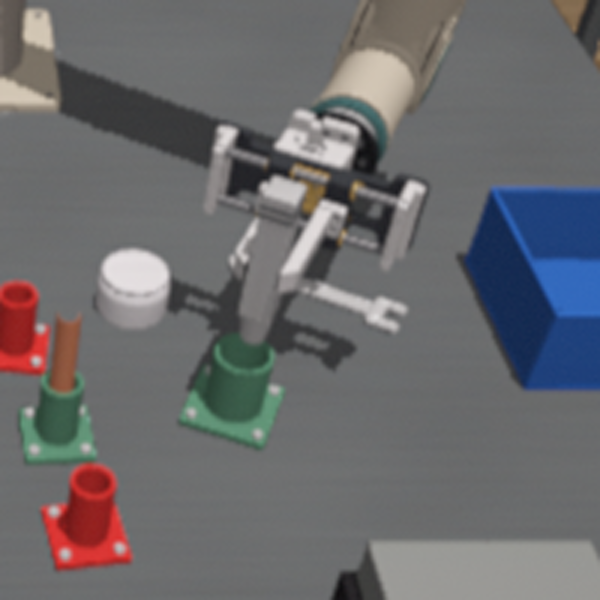

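{"fn": "jog_arm", "kwargs": {
  "rows": [
    {"rotation": [0,0,0],"delta_pos": [0.35,-0.02,0.01],"fingers": 1},
    {"rotation": [0,0,0],"delta_pos": [0.35,0,0],"fingers": 1},
    {"rotation": [0,0,0],"delta_pos": [0.25,0,0],"fingers": 1},
    {"rotation": [0,0,0],"delta_pos": [0.15,0,0],"fingers": 1},
    {"rotation": [0,0,0],"delta_pos": [0.1,0,0],"fingers": 1}
  ]
}}

```text
time: 31.78
position: [0.5821, 0.2068, 0.1206]
eef_rot: [[0.003, 0.498, 0.867], [0.006, 0.867, -0.498], [-1.0, 0.007, -0.001]]
ft_force: [-0.0, 0.9, -8.0]
finger_gap: 0.0257
gripper_force: 55.0
```

{"fn": "jog_arm", "kwargs": {
  "rows": [
    {"rotation": [0,0,0],"delta_pos": [0.1,0,0],"fingers": 1},
    {"rotation": [0,0,0],"delta_pos": [0.1,0,0],"fingers": 1},
    {"rotation": [0,0,0],"delta_pos": [0.1,0,0],"fingers": 1},
    {"rotation": [0,0,0],"delta_pos": [0,0,0],"fingers": 1}
  ]
}}

```text
time: 32.28
position: [0.5821, 0.2069, 0.1089]
eef_rot: [[0.003, 0.498, 0.867], [0.007, 0.867, -0.498], [-1.0, 0.007, -0.001]]
ft_force: [-1.0, -1.0, -9.4]
finger_gap: 0.0258
gripper_force: 55.0
```

```bash
python3 -c "
from st import *
st();go([.5657+.019*.868,.2143-.019*.497,.0874])"
```

```text
t 32.27 p [0.5821 0.2069 0.1089] q [ -54.12   74.71   -8.48  115.82   92.27   98.65 -100.34] F [-1.  -1.  -9.4] gap 0.0258 gf 55.0
[[0.003, 0.498, 0.867], [0.007, 0.867, -0.498], [-1.0, 0.007, -0.001]]
units [ 0.536 -0.048  0.027] rows 0.54
```

{"fn": "jog_arm", "kwargs": {
  "rows": [
    {"rotation": [0,0,0],"delta_pos": [0.12,0,0],"fingers": 1},
    {"rotation": [0,0,0],"delta_pos": [0.12,0,0],"fingers": 1},
    {"rotation": [0,0,0],"delta_pos": [0.12,0,0],"fingers": 1},
    {"rotation": [0,0,0],"delta_pos": [0.08,0,0],"fingers": 1},
    {"rotation": [0,0,0],"delta_pos": [0.03,0,0],"fingers": 1}
  ]
}}

```text
time: 32.9
position: [0.5822, 0.207, 0.0901]
eef_rot: [[0.003, 0.498, 0.867], [0.007, 0.867, -0.498], [-1.0, 0.007, -0.001]]
ft_force: [-0.1, -0.6, -8.1]
finger_gap: 0.0255
gripper_force: 55.0
```

```bash
python3 -c "
from st import *
st();go([.5657+.019*.868,.2143-.019*.497,.0874])"
```

```text
t 32.9 p [0.5822 0.207  0.0901] q [ -54.16   76.8    -8.33  114.49   92.46   98.68 -101.08] F [-0.1 -0.6 -8.1] gap 0.0255 gf 55.0
[[0.003, 0.498, 0.867], [0.007, 0.867, -0.498], [-1.0, 0.007, -0.001]]
units [ 0.066 -0.047  0.027] rows 0.07
```

{"fn": "jog_arm", "kwargs": {
  "rows": [
    {"rotation": [0,0,0],"delta_pos": [0.04,0,0],"fingers": 1},
    {"rotation": [0,0,0],"delta_pos": [0,0,0],"fingers": 0.6},
    {"rotation": [0,0,0],"delta_pos": [0,0,0],"fingers": 0.5},
    {"rotation": [0,0,0],"delta_pos": [0,0,0],"fingers": 0.4},
    {"rotation": [0,0,0],"delta_pos": [0,0,0],"fingers": 0.3}
  ]
}}

```text
time: 33.52
position: [0.5824, 0.207, 0.0895]
eef_rot: [[0.004, 0.498, 0.867], [0.006, 0.867, -0.498], [-1.0, 0.008, 0.001]]
ft_force: [-0.4, -0.6, 0.7]
finger_gap: 0.0622
gripper_force: 0.0
```

{"fn": "jog_arm", "kwargs": {
  "rows": [
    {"rotation": [0,0,0],"delta_pos": [0,0,0],"fingers": 0.2},
    {"rotation": [0,0,0],"delta_pos": [0,0,0],"fingers": 0.2},
    {"rotation": [0,0,0],"delta_pos": [0,0,-0.4],"fingers": 0.2},
    {"rotation": [0,0,0],"delta_pos": [0,0,-0.8],"fingers": 0.2},
    {"rotation": [0,0,0],"delta_pos": [0,0,-0.8],"fingers": 0.2}
  ]
}}

```text
time: 34.15
position: [0.5112, 0.2478, 0.0886]
eef_rot: [[0.002, 0.498, 0.867], [0.007, 0.867, -0.498], [-1.0, 0.007, -0.001]]
ft_force: [-0.2, 1.1, 0.4]
finger_gap: 0.0752
gripper_force: 0.0
```

```bash
python3 -c "
from pv import *
env.grab_frame('top');st()
punch(zs=np.r_[.08:.18:.016])
for cam in ['scene']:
  im,d=env.grab_frame(cam);P=cloud(cam,d)
  cv2.imwrite('pics/g2.png',cv2.cvtColor(cv2.resize(im[100:300,260:460],(600,600),interpolation=cv2.INTER_CUBIC),cv2.COLOR_RGB2BGR))
"
```

```text
t 34.2 p [0.5081 0.2513 0.087 ] q [ -61.04   77.33  -13.25  113.92   84.    101.61 -102.37] F [-2.8  2.1 -0.6] gap 0.0748 gf 0.0
[[-0.002, 0.494, 0.87], [0.01, 0.87, -0.494], [-1.0, 0.007, -0.006]]
scene [(0.92, array([385., 204.]))]
 0.080 97 [0.5639 0.1988 0.0685] [0.5839 0.2343 0.0908]
 0.096 94 [0.5653 0.2001 0.0853] [0.5839 0.2322 0.1072]
 0.112 97 [0.5698 0.1997 0.1014] [0.5841 0.2294 0.123 ]
 0.128 96 [0.5689 0.1998 0.1167] [0.5841 0.23   0.1398]
 0.144 99 [0.5682 0.2003 0.1333] [0.5838 0.2302 0.1557]
 0.160 116 [0.5541 0.201  0.1495] [0.5827 0.2299 0.16  ]
top [(0.6, array([160., 202.]))]
 0.080 70 [0.5429 0.1903 0.0683] [0.5867 0.2337 0.0888]
 0.096 31 [0.55   0.199  0.0853] [0.5699 0.211  0.1072]
 0.112 37 [0.5504 0.1995 0.1001] [0.5699 0.2113 0.1229]
 0.128 29 [0.5499 0.1997 0.1171] [0.57   0.2109 0.1387]
 0.144 36 [0.5489 0.1991 0.133 ] [0.5771 0.2111 0.1543]
 0.160 151 [0.5512 0.2013 0.1504] [0.5785 0.2289 0.1627]
```

View pics/g2.png

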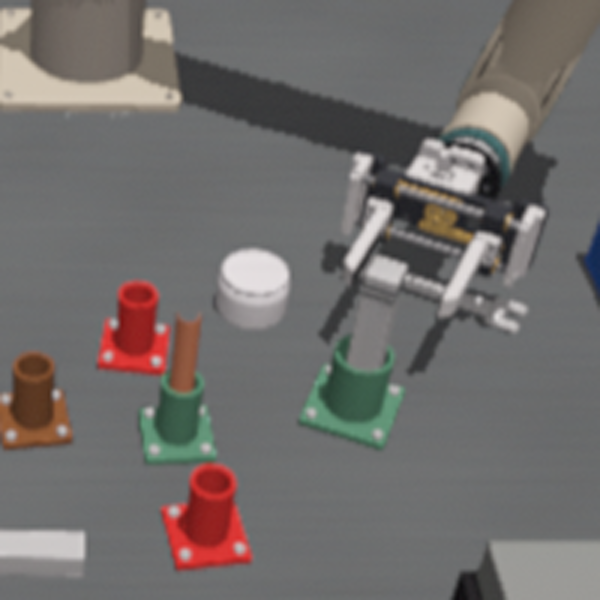

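The picture shows the punch upright, nose down, in the wide cup at crop (365,330), with its head at z = 0.160. The drift stands in the slim green cup at (185,370). I'll clear the arm, then hand in.

{"fn": "jog_arm", "kwargs": {
  "rows": [
    {"rotation": [0,0,0],"delta_pos": [-0.5,0,-0.3],"fingers": 0.2},
    {"rotation": [0,0,0],"delta_pos": [-0.6,0,0],"fingers": 0.2},
    {"rotation": [0,0,0],"delta_pos": [-0.4,0,0],"fingers": 0.2},
    {"rotation": [0,0,0],"delta_pos": [0,0,0],"fingers": 0.2},
    {"rotation": [0,0,0],"delta_pos": [0,0,0],"fingers": 0.2}
  ]
}}

```text
time: 35.08
position: [0.5023, 0.2524, 0.1486]
eef_rot: [[0.003, 0.498, 0.867], [0.007, 0.867, -0.498], [-1.0, 0.008, -0.001]]
ft_force: [-0.4, -0.3, 0.4]
finger_gap: 0.0752
gripper_force: 0.0
```

```bash
python3 -c "
from st import *
env.grab_frame('top');st();print(env.job_done())"
```

```text
t 35.12 p [0.5023 0.2523 0.1484] q [-61.33  70.71 -14.23 117.66  82.07 102.32 -99.78] F [-0.1  0.3 -0.3] gap 0.0752 gf 0.0
[[0.003, 0.498, 0.867], [0.007, 0.867, -0.498], [-1.0, 0.007, -0.001]]
the job is handed in; nothing more can be done
None
```

The job is handed in at about 35 s, with no verdict returned: the drift stands seated in the slim green cup, the punch stands nose down on the floor of the wide cup, and I moved none of the other things on the plate.

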